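# Change a brake pad and show the worn one to the inspection camera

## Task

Put the new full-length brake pad from the rack fully home in the carrier's empty slot, its lining towards the gap where the disc runs, and let go of it. Then lift the worn pad out of the carrier and show it to the inspection camera: finish with the gripper still holding it in the air, motionless and upright, at the lens's height and focus point above the cross on the stand, its lining squarely facing the lens. Do not touch the camera or its stand, and leave the short pad and the other things on the bench where they are.

Things in the scene. Friction and masses are not known exactly. Their poses are not given: they have to be found in the camera images.
- new_pad (a point): Centre of the new brake pad, standing in a rack groove: steel backing plate 100 x 50 x 5 mm with a tab at each end (10 mm long, 12 to 36 mm above the underside; 120 mm over tabs), and on one face a dark lining 92 x 44 mm, 10 mm thick, flush below; 15 mm thick in all. Point: mid-thickness, 25 mm above the underside. x = from backing plate to lining, y = along, z = up. About 0.3 kg.
- worn_pad (a point): Centre of the worn brake pad, standing in the carrier's slot on the robot's side. Same plate, tabs and axes as the new pad, but its lining is only 4 mm thick: 9 mm in all. Point: mid-thickness, 25 mm above the underside; the lining's surface is 4.5 mm along +x from it. About 0.22 kg. Lifts straight up; clear of the slot after 50 mm.
- short_pad (a point): Centre of the short brake pad, in the rack's other groove (which one changes): 84 mm long, no tabs, otherwise like the new pad (50 mm high, 15 mm thick), same axes. Not to be moved.
- rack: Plywood rack, fixed, 130 x 136 mm, base 6 mm thick, on which the pads stand. Two grooves along its y, at x = +32 and -32 mm, 18 mm wide, between rails 16 mm high that stand only near the ends (32 to 62 mm from the middle), leaving the middle free for fingers. Origin: centre of the underside, z = up.
- carrier: Grey brake carrier on a fixed 120 x 180 mm plate 10 mm thick, on which the pads stand; origin: centre of the plate's underside, x = disc axis, away from the robot, y = along the pads. Slots at x = -30 mm (worn pad) and +30 mm (empty): pairs of channels 8.5 mm wide for the tabs, flared tops 57 mm above the bench, end stops 124 mm apart, 60 mm high. Between the ends (100 mm) only the flat plate.
- slot (a point): Where the new pad's centre lies when fully home in the empty slot: 25 mm along +x and 35 mm up from the carrier's origin. Axes as the carrier's; the seated pad's x (lining) points to -x of this. Play: about 1.7 mm each way across, 2 mm each way along.
- gap (a point): Middle of the gap where the disc would run, between the two slots, 35 mm above the bench. Axes as the carrier's.
- cam_stand: Inspection camera's fixed stand: white base board 320 x 90 mm, 10 mm thick, a black cross on it straight below the focus point, a steel post (18 mm thick, 280 mm high) 235 mm behind the cross. Origin: at the cross, on the bench; x = towards the camera, z = up. It carries the camera head, at a different height each time.
- focus (a point): The camera's focus point, in the air 150 mm straight in front of the lens, at the lens's height (170 to 240 mm above the bench), vertically above the cross. The middle of the worn pad's lining belongs here. x = level, towards the lens; z = up.
- lens (a point): Centre of the lens glass of the camera head: grey 50 mm box on the post, black lens barrel 34 mm thick, white ring light 48 mm across; the head reaches 24 mm above and below the lens axis. The camera looks level along -x of this; same axes as the focus point.
- can_mid (a point): Middle of a plain metal tin, 66 mm thick, 90 mm high. Not to be moved.
- jar_mid (a point): Middle of a grey grease jar, 72 mm thick, 70 mm high. Not to be moved.
- wrench_mid (a point): A steel wrench lying on the bench on the robot's side. Not to be moved.
- cup_mid (a point): Middle of a small steel cup, 70 mm wide, 45 mm high. Not to be moved.
- bolt_a_mid (a point): A hex bolt, 60 mm long, lying on the robot's side of the carrier. Not to be moved.
- bolt_b_mid (a point): A second such bolt. Not to be moved.
Things that resemble listed ones, but are neither listed nor needed, are in the scene too. Leave any orange look-alike of the carrier alone.

How it is judged:
By the outcome, as a careful person would: the job done as asked, in the order asked, and still so for the second after the job is handed in, while the arm keeps its last pose, push and grip.
It also fails if it takes over 67 s, if anything falls off the work surface, if the arm or the gripper's body presses on something with over 40 N, if the wrist force passes 120 N, or if a joint passes its speed limit or range.

## Robot

A 7-joint arm with a two-finger parallel gripper is mounted at the origin on the work surface. World frame = base frame: x ahead of the robot, y to its left, z up, the work surface at z = 0. Lengths are in m, angles in rad, forces in N, time in s.
With the tool pointing down it reaches from about 0.425 to 0.925 m from the base axis. Payload 6.8 kg.
Tool frame: the origin (TCP) lies at the very end of the fingers, on their centre line; the grasp point (between the pads) lies 19 mm behind it; z points along the fingers, y is the direction in which the jaws open and shut (so a half turn about z gives the same grasp; the last joint's range is limited). The gripper opens to 85 mm and grips with 20 to 120 N. Pads are 22 mm wide; open, the fingers measure 114 mm over their backs; the gripper's body (76 mm by 85 mm) begins 54 mm behind the grasp point. The pads swing forward as they close: fully open they stand 13 mm farther back than shut.
Start: joints at [1.119, 0.477, 0.022, 1.555, -0.011, 1.109, -0.083], TCP at [0.228, -0.636, 0.231] pointing down, gripper open.
Joint ranges: [-2.96, 2.96], [-0.34, 2.1], [-1.41, 1.46], [0.24, 2.44], [-1.37, 4.51], [0.17, 1.92], [-2.96, 2.96]. Speed limits (rad/s): [2.39, 2.39, 3.14, 3.14, 3.14, 3.14, 3.14].

## Interface

Orientations are given as a rotation vector (axis times angle).
In Python, from bench import monitor, viewer, job gives the robot as it stands. The module is installed in compiled form; this text tells all that it offers.
- The arm moves only by the tool drive_tool, never from a script. Its argument "commands" is a list of rows, each an object with "linear": the shift along the tool's x, y, z in m, a list of three; "dr": the turn, a rotation vector about the tool's x, y, z in degrees, a list of three; "jaw": the closure, from 0 (fully open) to 1 (shut). A call has 1 to 8 rows; each row shifts and turns the pose as measured when the row begins, along the tool's axes as they then stand; what a row does not reach is not made up. A row lasts 1/8 s, in which the tool goes at most 62.5 mm and 10.7 degrees, less where a joint would pass 70% of its speed; a pose out of reach is approached as far as the arm can. A call is refused whole if a number of a shift passes 0.0625 or a number of a turn 10.7, either way. A call with a gripper value outside its range is refused whole. The fingers move at their own pace and stop on an object; "force" is the grip in N (left out, the last holds). Time passes only in rows, so rows that do not move let the fingers close. It gives the time, the measured TCP pose, the force and the opening at its end, in the units of the state.
- monitor.get_obs(): the state, without advancing time (a new reading comes with each control period).
- viewer.grab_frame(name): name is "scene" or "top" or "wrist"; returns the picture (420x560x3 uint8, red, green, blue); there is no depth.
- viewer.calibration(name): a dict with "K" (3x3 intrinsics, pixels), "R" (3x3) and "t" (3): a world point X has camera coordinates R X + t. Camera axes: x right, y down, z forward; pixel columns grow to the right and rows downward; lengths in m; the calibration is good to about 2 mm. A picture is of the moment at which its call begins: read the wrist's pose just before it. calibration takes no time and is no camera call; for the wrist camera it gives the pose at the moment of the call.
- job.hand_in(): hands the job in, once; it reports no verdict.
The state is a dict: "clock": time; "joints": joint angles; "qvel": joint speeds; "tau": joint torques, N m; "tcp_pos": TCP position; "orientation": TCP orientation; "contact_force": force on the tool from outside, world axes, zero at the start; "moment": the same for the moment, N m; "grip_width": finger opening in m.
Only numpy, scipy, OpenCV 4.12 (cv2) and the standard library are available. Lean on these libraries where they do the work, as an engineer would, in place of code of your own. Each camera call takes 0.05 s, during which the arm holds its last target.

## Working session

There is one attempt and no reset: what is moved stays moved. The work goes in short steps, Python scripts to look and compute and a tool call to move; the robot and the scene stay as the last step left them, time stands still between calls to the robot, and variables do not carry over. Pictures are saved under pics/ and viewed, and the job is handed in when it is done.

Besides the shell and the picture viewer there is one more tool, called after "Call:" by a JSON object that holds its "fn" and its "kwargs", one argument or row to a line. drive_tool: Moves the arm, as the interface text tells. Its arguments: {"type":"object","properties":{"commands":{"type":"array"},"force":{"type":"number"}},"required":["commands"]}

```bash
ls; mkdir -p pics; python3 - <<'E'
from bench import monitor, viewer, job
import cv2
print(monitor.get_obs())
for n in ["scene","top","wrist"]:
    im=viewer.grab_frame(n); cv2.imwrite(f"pics/{n}0.png",im[:,:,::-1]); 
    c=viewer.calibration(n); print(n,c)
E
```

```text
pics
{'clock': 0.0, 'joints': array([ 1.11886628,  0.47779498,  0.02234843,  1.55645777, -0.01150036,
        1.10926722, -0.0831143 ]), 'qvel': array([ 1.31327816e-03,  1.23451763e-03,  5.13042063e-04, -1.00354524e-03,
       -7.15700222e-04,  4.15849128e-04, -7.21642012e-05]), 'tau': array([-5.23896342e-04, -5.96450758e+01,  1.60775498e+00, -2.81206405e+01,
        1.24462653e-02,  9.16295423e-03, -2.03091858e-06]), 'tcp_pos': array([ 0.22732361, -0.63494836,  0.23032664]), 'orientation': array([-3.09356430e+00, -5.37131197e-01,  6.93935144e-04]), 'contact_force': array([-1.35368627, -0.39693449, -0.49988702]), 'moment': array([-0.02443948, -0.00377367, -0.00753506]), 'grip_width': 0.08532237965495129}
scene {'K': array([[452.06471437,   0.        , 278.9016201 ],
       [  0.        , 452.06471437, 218.90284306],
       [  0.        ,   0.        ,   1.        ]]), 'R': array([[-0.42575654,  0.90468036, -0.01687631],
       [ 0.73003756,  0.33242824, -0.59710688],
       [-0.53458071, -0.2665425 , -0.80198414]]), 't': array([ 0.25853787, -0.27512454,  1.74499014])}
top {'K': array([[525.80721583,   0.        , 281.10434753],
       [  0.        , 525.80721583, 211.40057564],
       [  0.        ,   0.        ,   1.        ]]), 'R': array([[-3.04051351e-02, -9.99524258e-01, -5.17538544e-03],
       [-9.89082463e-01,  3.08336343e-02, -1.44101246e-01],
       [ 1.44192267e-01,  7.37465102e-04, -9.89549416e-01]]), 't': array([-0.0373665 ,  0.49449808,  1.36780741])}
wrist {'K': array([[313.89639582,   0.        , 275.21287228],
       [  0.        , 313.89639582, 211.29323802],
       [  0.        ,   0.        ,   1.        ]]), 'R': array([[ 0.33729857, -0.94139588, -0.00186225],
       [-0.89441783, -0.32108237,  0.31132437],
       [-0.29367741, -0.10334364, -0.95030188]]), 't': array([-0.67323561, -0.04158443,  0.38109142])}
```

View pics/scene0.png

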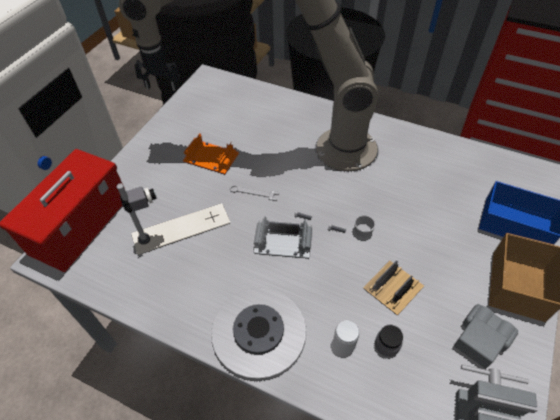

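View pics/top0.png

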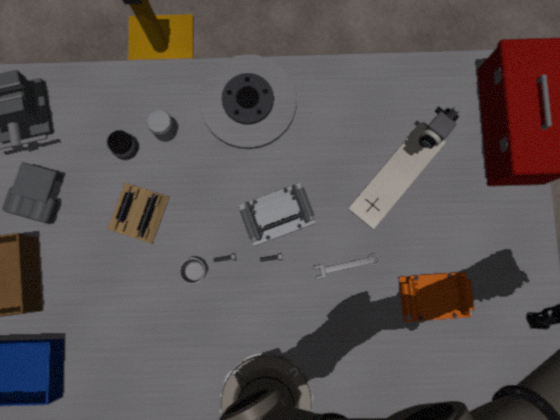

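View pics/wrist0.png

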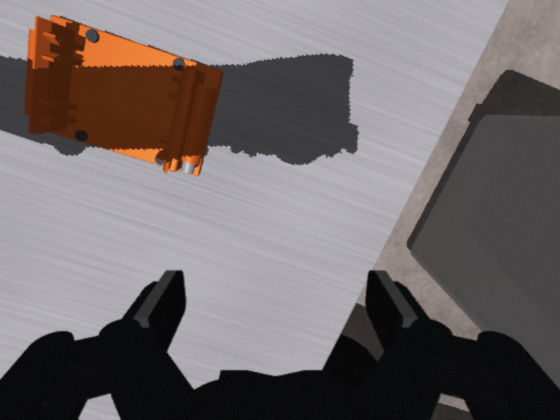

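The scene view shows the orange decoy at (210,155), the stand with its cross at (212,217), the carrier at (284,237) and the rack at (393,287). The top view has the rack at (138,212), the carrier at (277,214), the cross at (372,205) and the camera head at (440,125). I'll zoom in and take first estimates.

```bash
cat > h.py <<'E'
import numpy as np, cv2
from bench import monitor, viewer, job
from scipy.spatial.transform import Rotation as Ro
def ray(c,uv):
    K,R,t=c["K"],np.array(c["R"]),np.array(c["t"])
    d=R.T@np.linalg.inv(K)@np.array([uv[0],uv[1],1.]); o=-R.T@t
    return o,d
def atz(c,uv,z):
    o,d=ray(c,uv); return o+d*(z-o[2])/d[2]
def proj(c,X):
    p=np.array(c["R"])@np.array(X)+c["t"]; p=c["K"]@p; return p[:2]/p[2]
def tri(obs):
    A=[];b=[]
    for c,uv in obs:
        o,d=ray(c,uv); d=d/np.linalg.norm(d); P=np.eye(3)-np.outer(d,d); A.append(P); b.append(P@o)
    return np.linalg.lstsq(np.vstack(A),np.hstack(b),rcond=None)[0]
def pose():
    s=monitor.get_obs(); return np.array(s["tcp_pos"]),Ro.from_rotvec(s["orientation"]),s
E
python3 - <<'E'
from h import *
im=cv2.imread("pics/top0.png"); 
a=cv2.resize(im[170:270,90:190],None,fx=4,fy=4,interpolation=cv2.INTER_CUBIC)
b=cv2.resize(im[170:270,230:330],None,fx=4,fy=4,interpolation=cv2.INTER_CUBIC)
cv2.imwrite("pics/topz.png",np.hstack([a,b]))
im=cv2.imread("pics/scene0.png"); 
a=cv2.resize(im[240:340,345:445],None,fx=4,fy=4,interpolation=cv2.INTER_CUBIC)
b=cv2.resize(im[190:290,235:335],None,fx=4,fy=4,interpolation=cv2.INTER_CUBIC)
cv2.imwrite("pics/scenez.png",np.hstack([a,b]))
c=viewer.calibration("top")
for n,uv,z in [("rack",(138,212),.006),("carrier",(277,214),.01),("cross",(372,205),.01),("head",(440,125),.2)]: print(n,atz(c,uv,z))
E
```

```text
rack [0.50796367 0.33796893 0.006     ]
carrier [ 0.49007524 -0.04118769  0.01      ]
cross [ 0.50674651 -0.30030244  0.01      ]
head [ 0.66734895 -0.44141882  0.2       ]
```

View pics/topz.png

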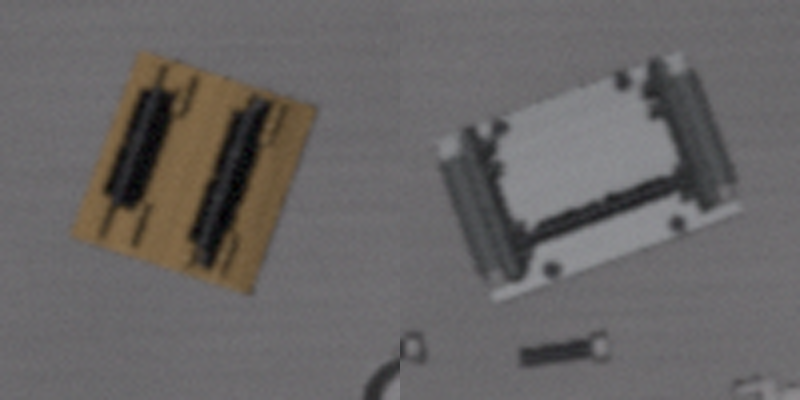

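View pics/scenez.png

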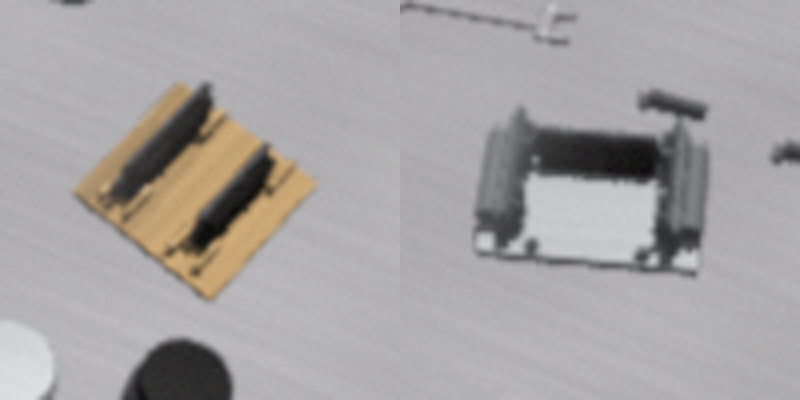

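```bash
cat >> h.py <<'E'
def yawR(psi): # tool x at world yaw psi deg, z down
    return Ro.from_euler('z',psi,degrees=True)*Ro.from_rotvec([np.pi,0,0])
def plan(target,psi,p=None,R=None,vmax=60,wmax=10,tail=0):
    if p is None: p,R,_=pose()
    Rt=yawR(psi); target=np.array(target)
    rv=(R.inv()*Rt).as_rotvec(degrees=True)
    n=int(max(np.ceil(np.linalg.norm(target-p)*1000/vmax),np.ceil(np.linalg.norm(rv)/wmax),1))
    print("n",n,"dist",np.round(target-p,4),"rv",np.round(rv,1))
    for i in range(n):
        Ri=R*Ro.from_rotvec(rv*i/n,degrees=True)
        print(i,np.round(Ri.inv().apply((target-p)/n),4),np.round(rv/n,2))
def yaw(R): 
    x=R.as_matrix()[:,0]; return np.degrees(np.arctan2(x[1],x[0]))
E
python3 - <<'E'
from h import *
p,R,s=pose(); c=viewer.calibration("wrist")
o=-np.array(c["R"]).T@c["t"]; print(o, R.inv().apply(o-p), R.as_matrix().T@np.array(c["R"]).T, yaw(R))
print(np.round(R.as_matrix(),3))
plan([0.47,-0.10,0.26],20)
E
```

```text
[ 0.3018055  -0.60774988  0.37384441] [ 0.07929911 -0.00082824 -0.14330077] [[ 2.56185332e-04 -9.50343572e-01 -3.11202553e-01]
 [ 9.99999877e-01  3.75750428e-04 -3.24247673e-04]
 [ 4.25081184e-04 -3.11202432e-01  9.50343551e-01]] 19.697744796442045
[[ 0.941  0.337 -0.001]
 [ 0.337 -0.941  0.001]
 [-0.    -0.001 -1.   ]]
n 10 dist [0.2427 0.5351 0.0294] rv [-0.1  0.  -0.3]
0 [ 0.0409 -0.0422 -0.0029] [-0.01  0.   -0.03]
1 [ 0.0409 -0.0422 -0.0029] [-0.01  0.   -0.03]
2 [ 0.0409 -0.0422 -0.0029] [-0.01  0.   -0.03]
3 [ 0.0409 -0.0421 -0.0029] [-0.01  0.   -0.03]
4 [ 0.041  -0.0421 -0.0029] [-0.01  0.   -0.03]
5 [ 0.041  -0.0421 -0.0029] [-0.01  0.   -0.03]
6 [ 0.041  -0.0421 -0.0029] [-0.01  0.   -0.03]
7 [ 0.041  -0.042  -0.0029] [-0.01  0.   -0.03]
8 [ 0.0411 -0.042  -0.0029] [-0.01  0.   -0.03]
9 [ 0.0411 -0.042  -0.0029] [-0.01  0.   -0.03]
```

Call:
{"fn": "drive_tool", "kwargs": {
  "commands": [
    {"linear": [0.041, -0.042, -0.006], "dr": [0, 0, 0], "jaw": 0.0},
    {"linear": [0.041, -0.042, -0.006], "dr": [0, 0, 0], "jaw": 0.0},
    {"linear": [0.041, -0.042, -0.006], "dr": [0, 0, 0], "jaw": 0.0},
    {"linear": [0.041, -0.042, -0.006], "dr": [0, 0, 0], "jaw": 0.0},
    {"linear": [0.041, -0.042, -0.006], "dr": [0, 0, 0], "jaw": 0.0},
    {"linear": [0.041, -0.042, -0.006], "dr": [0, 0, 0], "jaw": 0.0},
    {"linear": [0.041, -0.042, -0.006], "dr": [0, 0, 0], "jaw": 0.0},
    {"linear": [0.041, -0.042, -0.006], "dr": [0, 0, 0], "jaw": 0.0}
  ]
}}

```text
clock: 1.15
tcp_pos: [0.4258, -0.1992, 0.2774]
orientation: [-3.096, -0.523, 0.005]
contact_force: [0.7, -0.6, -0.1]
grip_width: 0.0856
```

```bash
python3 - <<'E'
from h import *
p,R,s=pose(); print(p,yaw(R),s["clock"],s["qvel"],s["joints"])
c=viewer.calibration("wrist");im=viewer.grab_frame("wrist"); cv2.imwrite("pics/w1.png",im[:,:,::-1]); np.savez("w1.npz",**c)
plan([0.47,-0.06,0.30],20)
E
```

```text
[ 0.42578298 -0.19921744  0.27742048] 19.184208980519582 1.15 [-0.62299582 -0.07207362 -0.42653984 -0.02957625  0.02695823  0.10410114
 -1.05137413] [ 0.54070428  0.1064498  -0.2531348   1.95348148  0.02966084  1.08866174
 -0.96087664]
n 3 dist [0.0402 0.1308 0.0215] rv [-0.2 -0.1 -0.2]
0 [ 0.0274 -0.0365 -0.007 ] [-0.08 -0.03 -0.07]
1 [ 0.0274 -0.0365 -0.007 ] [-0.08 -0.03 -0.07]
2 [ 0.0275 -0.0364 -0.0071] [-0.08 -0.03 -0.07]
```

View pics/w1.png

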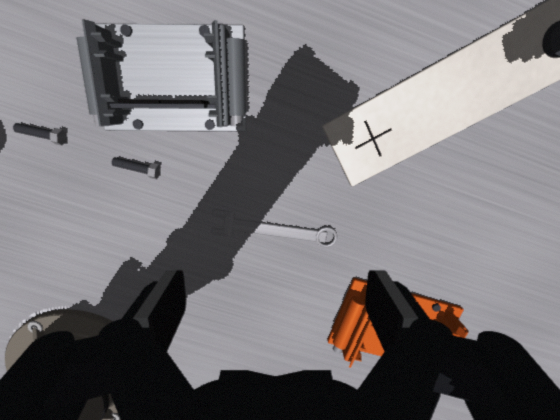

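The wrist image (w1) shows the cross at (375,138), the carrier's plate at (165,78) with the worn pad along (160,104), and the bolts and wrench nearer the robot. Next I'll move over the carrier for a closer view.

Call:
{"fn": "drive_tool", "kwargs": {
  "commands": [
    {"linear": [0.05, -0.035, 0.005], "dr": [0, 0, 0], "jaw": 0.3},
    {"linear": [0.05, -0.035, 0.005], "dr": [0, 0, 0], "jaw": 0.3},
    {"linear": [0.04, -0.035, 0.005], "dr": [0, 0, 0], "jaw": 0.3},
    {"linear": [0.02, -0.025, 0.005], "dr": [0, 0, 0], "jaw": 0.3},
    {"linear": [0, 0, 0], "dr": [0, 0, 0], "jaw": 0.3}
  ]
}}

```text
clock: 1.82
tcp_pos: [0.534, -0.0158, 0.2589]
orientation: [-3.09, -0.543, -0.002]
contact_force: [-0.6, -1.3, 0.3]
grip_width: 0.0598
```

```bash
python3 - <<'E'
from h import *
p,R,s=pose(); print(p,yaw(R),s["clock"],s["qvel"],s["grip_width"])
c=viewer.calibration("wrist");im=viewer.grab_frame("wrist"); cv2.imwrite("pics/w2.png",im[:,:,::-1]); np.savez("w2.npz",**c)
E
```

```text
[ 0.53403778 -0.01584742  0.2589214 ] 19.938910266441848 1.825 [ 0.01307123 -0.0019877   0.04102077 -0.00087312  0.01397264  0.00823354
  0.00907776] 0.05984754845914886
```

View pics/w2.png

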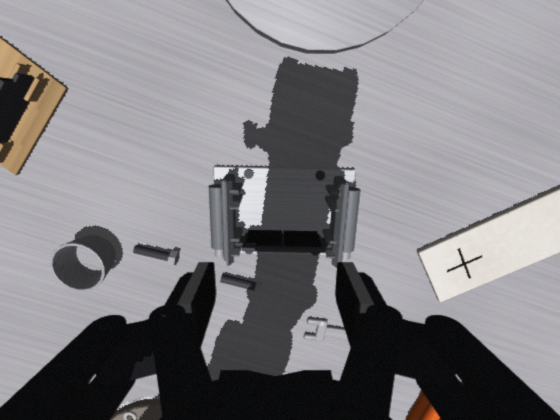

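The image (w2) shows the carrier centred at about (285,210), almost square to the image. The cross is at (464,263), and the rack corner is at upper left. I'll zoom in for corner pixels.

```bash
python3 - <<'E'
from h import *
a=cv2.imread("pics/w2.png")[150:270,200:370]
cv2.imwrite("pics/w2z.png",cv2.resize(a,None,fx=4.7,fy=4.7,interpolation=cv2.INTER_CUBIC))
a=cv2.imread("pics/w1.png")[10:140,70:260]
cv2.imwrite("pics/w1z.png",cv2.resize(a,None,fx=4.2,fy=4.2,interpolation=cv2.INTER_CUBIC))
E
```

```text
(no output)
```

View pics/w2z.png

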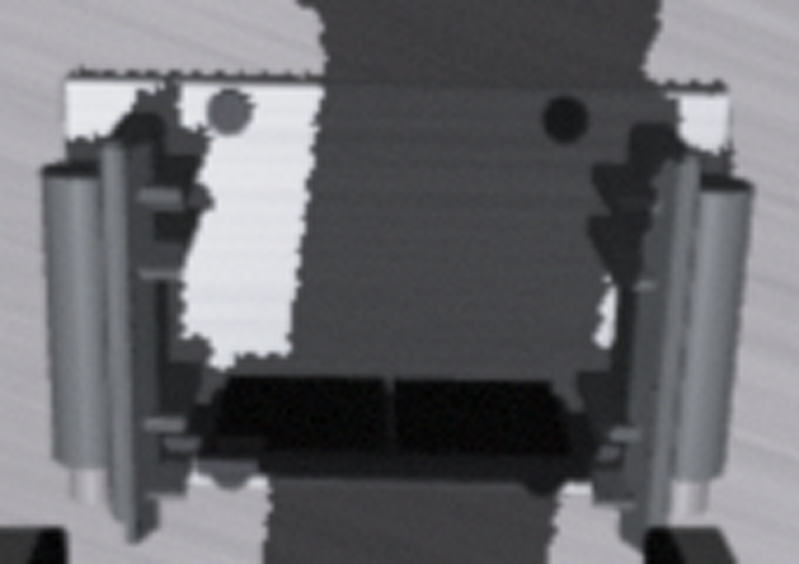

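View pics/w1z.png

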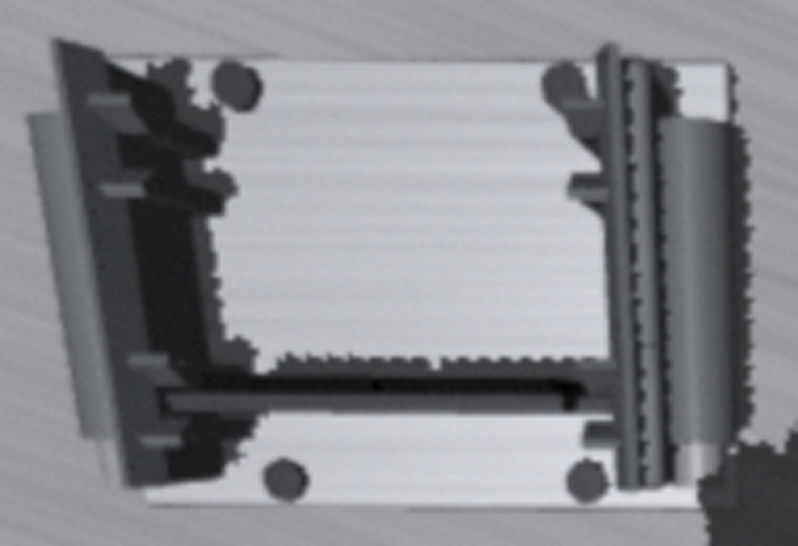

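```bash
cat > fitc.py <<'E'
from h import *
from scipy.optimize import least_squares
W1=dict(np.load("w1.npz"));W2=dict(np.load("w2.npz"));T=viewer.calibration("top")
def u1(x,y): return np.array([70+(x+.5)/4.2-.5,10+(y+.5)/4.2-.5])
def u2(x,y): return np.array([200+(x+.5)/4.7-.5,150+(y+.5)/4.7-.5])
def ut(x,y): return np.array([230+(x-400+.5)/4-.5,170+(y+.5)/4-.5])
obs=[(W1,u1(730,65),(.06,-.09,.01)),(W1,u1(148,500),(-.06,.09,.01)),(W1,u1(697,505),(-.06,-.09,.01)),
 (W2,u2(66,78),(.06,.09,.01)),(W2,u2(730,88),(.06,-.09,.01)),
 (T,ut(437,143),(.06,.09,.01)),(T,ut(683,54),(.06,-.09,.01)),(T,ut(744,208),(-.06,-.09,.01)),(T,ut(497,301),(-.06,.09,.01))]
dots=[(W1,u1(237,86),1,1),(W1,u1(565,83),1,-1),(W1,u1(286,480),-1,1),(W1,u1(587,481),-1,-1),(W2,u2(230,112),1,1),(W2,u2(566,118),1,-1)]
def cw(q,P):
    c,s=np.cos(q[2]),np.sin(q[2]); return np.array([q[0]+c*P[0]-s*P[1],q[1]+s*P[0]+c*P[1],P[2]])
def res(q,each=False):
    r=[proj(c,cw(q,P))-uv for c,uv,P in obs]
    r+=[proj(c,cw(q,(a*q[3],b*q[4],.012)))-uv for c,uv,a,b in dots]
    return np.array(r) if each else np.ravel(r)
f=least_squares(res,[.49,-.04,.35,.045,.05],loss="soft_l1",x_scale=[.01,.01,.01,.01,.01]); q=f.x
print(q,np.degrees(q[2])); print(np.round(res(q,True),1))
E
python3 fitc.py
```

```text
[ 0.48954519 -0.04076204  0.3282316   0.05215073  0.04499985] 18.80628522792373
[[-0.1 -1.8]
 [-0.9  1.1]
 [10.1  0.9]
 [-0.9 -0.5]
 [ 1.   0.4]
 [-0.7 -0.1]
 [-0.4 -0.7]
 [ 0.1  1.5]
 [-0.5  1.6]
 [ 0.1 -0.3]
 [ 0.1  0.9]
 [ 0.2 -0.3]
 [ 0.2  0. ]
 [-0.1 -0.5]
 [-0.1 -0.3]]
```

```bash
python3 - <<'E'
from h import *
a=cv2.imread("pics/top0.png")[175:250,105:180]
b=cv2.imread("pics/scene0.png")[255:315,360:425]
f=lambda a,s:np.clip(cv2.resize(a,(400,400),interpolation=cv2.INTER_CUBIC).astype(float)*s,0,255).astype(np.uint8)
cv2.imwrite("pics/rz.png",np.hstack([f(a,2.2),f(b,2.2)]))
E
```

```text
(no output)
```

View pics/rz.png

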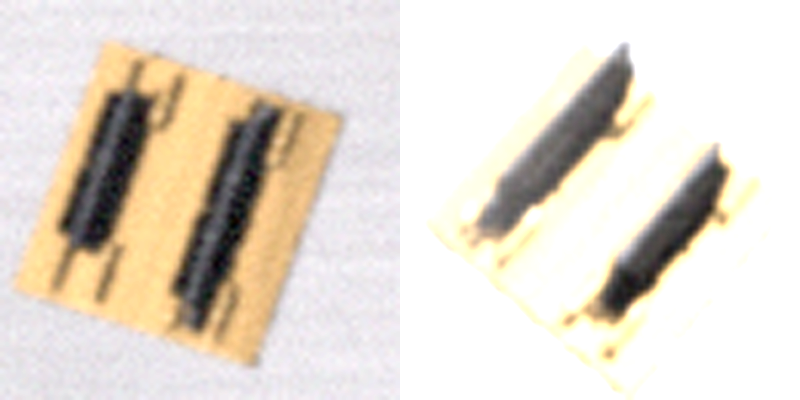

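The enlarged top view shows the long pad's tabs offset to the image right, so its lining probably faces +y. I'll check that with the wrist camera over the rack.

```bash
python3 - <<'E'
from h import *
plan([0.555,.321,.255],-19.5)
E
```

```text
n 6 dist [ 0.0212  0.3387 -0.004 ] rv [-0.2 -0.  39.3]
0 [ 0.0225 -0.0519  0.0009] [-0.03 -0.01  6.55]
1 [ 0.0164 -0.0541  0.0008] [-0.03 -0.01  6.55]
2 [ 0.0101 -0.0556  0.0008] [-0.03 -0.01  6.55]
3 [ 0.0037 -0.0564  0.0008] [-0.03 -0.01  6.55]
4 [-0.0028 -0.0565  0.0007] [-0.03 -0.01  6.55]
5 [-0.0092 -0.0558  0.0007] [-0.03 -0.01  6.55]
```

Call:
{"fn": "drive_tool", "kwargs": {
  "commands": [
    {"linear": [0.022, -0.052, 0.001], "dr": [0, 0, 6.5], "jaw": 0.5},
    {"linear": [0.016, -0.054, 0.001], "dr": [0, 0, 6.5], "jaw": 0.5},
    {"linear": [0.01, -0.055, 0.001], "dr": [0, 0, 6.5], "jaw": 0.5},
    {"linear": [0.004, -0.056, 0.001], "dr": [0, 0, 6.5], "jaw": 0.5},
    {"linear": [-0.003, -0.056, 0.001], "dr": [0, 0, 6.5], "jaw": 0.5},
    {"linear": [-0.009, -0.056, 0.001], "dr": [0, 0, 6.5], "jaw": 0.5},
    {"linear": [0, 0, 0], "dr": [0, 0, 0], "jaw": 0.5}
  ]
}}

```text
clock: 2.75
tcp_pos: [0.5643, 0.3109, 0.2524]
orientation: [3.081, -0.595, 0.004]
contact_force: [-0.4, -1.4, 0.1]
grip_width: 0.0424
```

```bash
python3 - <<'E'
from h import *
p,R,s=pose(); print(p,yaw(R),s["clock"],s["qvel"],s["grip_width"])
c=viewer.calibration("wrist");im=viewer.grab_frame("wrist"); cv2.imwrite("pics/w3.png",im[:,:,::-1]); np.savez("w3.npz",**c)
print(proj(c,[.508,.338,.006]))
E
```

```text
[0.56434523 0.31089725 0.25241763] -21.85245897410156 2.75 [ 0.05786071 -0.02459118  0.07196149  0.02955972  0.02724405  0.02011705
  0.02394898] 0.04242466969365378
[271.6009455  221.68259896]
```

View pics/w3.png

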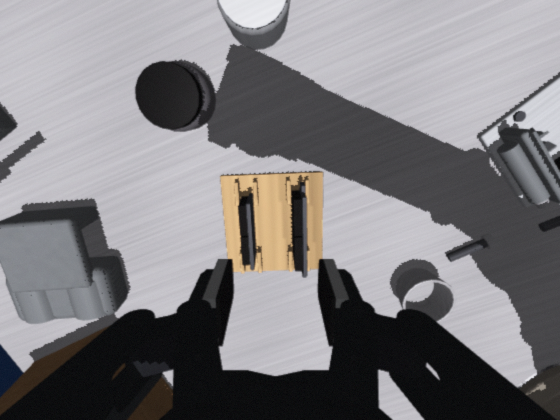

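```bash
python3 - <<'E'
from h import *
a=cv2.imread("pics/w3.png")[165:285,205:345]
cv2.imwrite("pics/w3z.png",np.clip(cv2.resize(a,None,fx=5,fy=5,interpolation=cv2.INTER_CUBIC).astype(float)*1.5,0,255).astype(np.uint8))
E
```

```text
(no output)
```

View pics/w3z.png

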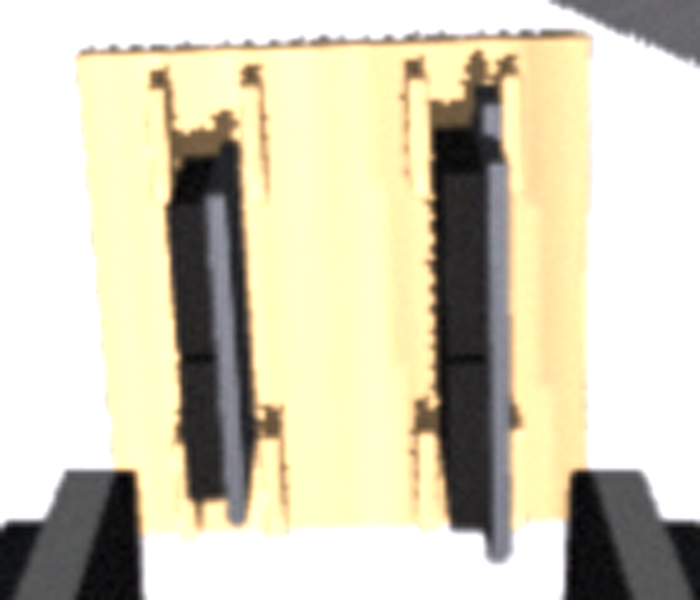

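The new pad (with tabs) is in the right groove, and its plate strip is at zoomed x≈497. Its lining faces image left, which is +90° from tool x, so this tool yaw suits both picking and placing. Now I'll compute its position.

```bash
python3 - <<'E'
from h import *
c=dict(np.load("w3.npz"))
u=lambda x,y:np.array([205+(x+.5)/5-.5,165+(y+.5)/5-.5])
fl,fr,nr=[atz(c,u(*a),.006) for a in [(80,55),(588,36),(585,522)]]
print("rack",fl,fr,nr,np.linalg.norm(fl-fr),np.linalg.norm(fr-nr),(fl+nr)/2, "yaw from front",np.degrees(np.arctan2(*(fl-fr)[1::-1]))-90,"side",np.degrees(np.arctan2(*(fr-nr)[1::-1])))
for z in (.05,.056,.062):
    a=atz(c,u(497.5,165),z);b=atz(c,u(499,522),z); print("plate",z,(a+b)/2,np.linalg.norm(a-b),np.degrees(np.arctan2(*(a-b)[1::-1])))
a=atz(c,u(490,90),.042);b=atz(c,u(498,560),.042);print("tabs",(a+b)/2,np.linalg.norm(a-b),np.degrees(np.arctan2(*(a-b)[1::-1])))
yr=np.radians(-19.5)
E
```

```text
rack [0.58908782 0.37442556 0.006     ] [0.54597006 0.25409174 0.006     ] [0.41731901 0.29976633 0.006     ] 0.1278255392191153 0.13651835248885652 [0.50320341 0.33709594 0.006     ] yaw from front -19.713506977083014 side -19.546231836330872
plate 0.05 [0.49295918 0.30190947 0.05      ] 0.0912572432886592 -19.981718590003652
plate 0.056 [0.49546366 0.30157449 0.056     ] 0.08967469729346907 -19.98171859000362
plate 0.062 [0.49796814 0.30123952 0.062     ] 0.088092151298279 -19.98171859000361
tabs [0.49332413 0.30204639 0.042     ] 0.12214301792379983 -19.3438452006335
```

```bash
python3 - <<'E'
from h import *
plan([0.495,.3067,.14],-19.6)
E
```

```text
n 3 dist [-0.0704 -0.0006 -0.1123] rv [ 0.3 -0.3 -2.4]
0 [-0.0219  0.0088  0.0374] [ 0.11 -0.09 -0.81]
1 [-0.0219  0.0085  0.0374] [ 0.11 -0.09 -0.81]
2 [-0.022   0.0083  0.0374] [ 0.11 -0.09 -0.81]
```

Call:
{"fn": "drive_tool", "kwargs": {
  "commands": [
    {"linear": [-0.022, 0.009, 0.037], "dr": [0, 0, -0.8], "jaw": 0.5},
    {"linear": [-0.022, 0.0085, 0.037], "dr": [0, 0, -0.8], "jaw": 0.5},
    {"linear": [-0.022, 0.008, 0.037], "dr": [0.3, -0.3, -0.8], "jaw": 0.5},
    {"linear": [0, 0, 0], "dr": [0, 0, 0], "jaw": 0.5}
  ]
}}

```text
clock: 3.3
tcp_pos: [0.4988, 0.2936, 0.1393]
orientation: [3.087, -0.551, 0.007]
contact_force: [0.6, 0.4, 0.3]
grip_width: 0.0432
```

```bash
python3 - <<'E'
from h import *
p,R,s=pose(); print(p,yaw(R),s["clock"],s["qvel"],s["grip_width"])
c=viewer.calibration("wrist");im=viewer.grab_frame("wrist"); cv2.imwrite("pics/w4.png",im[:,:,::-1]); np.savez("w4.npz",**c)
plan([0.495,.3067,.14],-19.6)
E
```

```text
[0.49879277 0.29363086 0.13927952] -20.24044596870203 3.3 [ 0.03260424 -0.03465407  0.02105802 -0.0809732   0.00964999 -0.00029312
  0.01232421] 0.043197837435016956
n 1 dist [-0.0064  0.0123 -0.0013] rv [ 0.1 -0.5 -0.7]
0 [-0.0103 -0.0093  0.0012] [ 0.08 -0.47 -0.74]
```

View pics/w4.png

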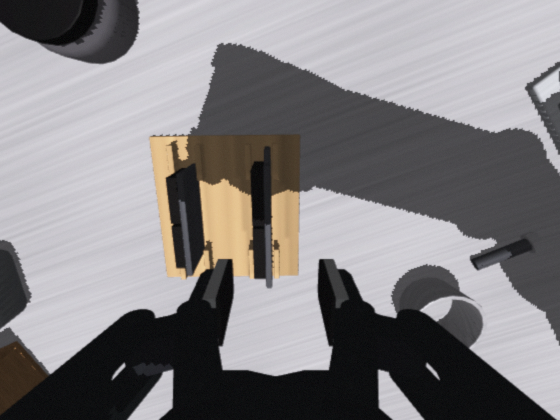

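```bash
python3 - <<'E'
from h import *
a=cv2.imread("pics/w4.png")[130:292,225:305]
cv2.imwrite("pics/w4z.png",np.clip(cv2.resize(a,None,fx=3.7*1,fy=3.7,interpolation=cv2.INTER_CUBIC).astype(float)*2.5,0,255).astype(np.uint8))
E
```

```text
(no output)
```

View pics/w4z.png

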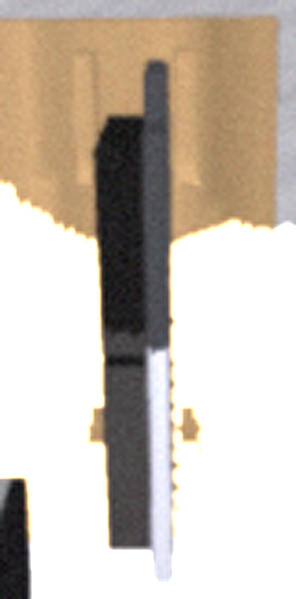

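```bash
python3 - <<'E'
from h import *
c3=dict(np.load("w3.npz"));c4=dict(np.load("w4.npz"))
u3=lambda x,y:np.array([205+(x+.5)/5-.5,165+(y+.5)/5-.5])
u4=lambda x,y:np.array([225+(x+.5)/3.7-.5,130+(y+.5)/3.7-.5])
X=tri([(c3,u3(486,357)),(c4,u4(145,362))]); print("slot mark tri",X,proj(c3,X)-u3(486,357),proj(c4,X)-u4(145,362))
for c,u in((c3,u3(486,357)),(c4,u4(145,362))): print(atz(c,u,.05))
X=tri([(c3,u3(498,560)),(c4,u4(163,578))]); print("near end tri",X,proj(c3,X)-u3(498,560))
X=tri([(c3,u3(488,90)),(c4,u4(157,62))]); print("far tab tri",X,proj(c3,X)-u3(488,90))
a=atz(c4,u4(157,62),.042);b=atz(c4,u4(163,578),.056);print("far",a,"near",b,np.linalg.norm((a-b)[:2]),np.degrees(np.arctan2(*(a-b)[1::-1])))
E
```

```text
slot mark tri [0.49289032 0.30523502 0.05153693] [-0.04069502  0.16134014] [ 0.06911085 -0.24059737]
[0.4924217  0.30521913 0.05      ]
[0.49219069 0.30560851 0.05      ]
near end tri [0.43748276 0.32198987 0.04393451] [-0.13488799 -0.46100718]
far tab tri [0.548767   0.28204263 0.03202283] [ 0.12942816 -0.11955209]
far [0.54978142 0.28128457 0.042     ] near [0.44493848 0.3191497  0.056     ] 0.1114711124802701 -19.857719239607718
```

```bash
python3 - <<'E'
from h import *
p,R,s=pose(); print(p,s["clock"])
plan([0.494,.3075,.10],-19.7)
E
```

```text
[0.50140783 0.29440343 0.1413131 ] 3.35
n 1 dist [-0.0074  0.0131 -0.0413] rv [ 0.1 -0.5 -0.6]
0 [-0.0118 -0.0098  0.0412] [ 0.08 -0.47 -0.64]
```

Call:
{"fn": "drive_tool", "kwargs": {
  "commands": [
    {"linear": [-0.012, -0.01, 0.03], "dr": [0, -0.4, -0.6], "jaw": 0.5},
    {"linear": [0, 0, 0], "dr": [0, 0, 0], "jaw": 0.5}
  ]
}}

```text
clock: 3.6
tcp_pos: [0.4998, 0.3064, 0.115]
orientation: [-3.092, 0.547, -0.012]
contact_force: [0.2, 0.3, -0.0]
grip_width: 0.0425
```

```bash
python3 - <<'E'
from h import *
p,R,s=pose(); print(p,s["clock"],yaw(R),s["qvel"])
plan([0.494,.3075,.019],-19.7)
E
```

```text
[0.49978574 0.30642347 0.11500925] 3.6 -20.05472632511327 [ 0.03552461 -0.05971598  0.02648691 -0.07605671  0.00691378  0.0184505
  0.01350812]
n 2 dist [-0.0058  0.0011 -0.096 ] rv [-0.2 -0.4 -0.4]
0 [-0.0033  0.0006  0.048 ] [-0.09 -0.21 -0.18]
1 [-0.0031  0.0006  0.048 ] [-0.09 -0.21 -0.18]
```

Call:
{"fn": "drive_tool", "kwargs": {
  "commands": [
    {"linear": [-0.004, 0, 0.025], "dr": [0, -0.2, -0.2], "jaw": 0.5},
    {"linear": [-0.001, 0, 0.025], "dr": [0, -0.2, 0], "jaw": 0.5},
    {"linear": [0, 0, 0.015], "dr": [0, 0, 0], "jaw": 0.5},
    {"linear": [0, 0, 0], "dr": [0, 0, 0], "jaw": 0.5}
  ]
}}

```text
clock: 4.1
tcp_pos: [0.5071, 0.3075, 0.0576]
orientation: [-3.082, 0.552, -0.024]
contact_force: [0.3, 0.7, -0.3]
grip_width: 0.0426
```

```bash
python3 - <<'E'
from h import *
p,R,s=pose(); print(p,s["clock"],yaw(R),s["qvel"])
plan([0.494,.3075,.019],-19.7)
c=viewer.calibration("wrist");im=viewer.grab_frame("wrist"); cv2.imwrite("pics/w5.png",im[:,:,::-1]); np.savez("w5.npz",**c)
E
```

```text
[0.50705007 0.30752716 0.05761459] 4.1 -20.320817132816792 [ 0.01212985 -0.02354451 -0.00030984 -0.02898057 -0.00116548  0.0121963
  0.00710911]
n 1 dist [-0.0131 -0.     -0.0386] rv [-0.8 -0.8 -0.6]
0 [-0.0127  0.0051  0.0384] [-0.77 -0.76 -0.62]
```

View pics/w5.png

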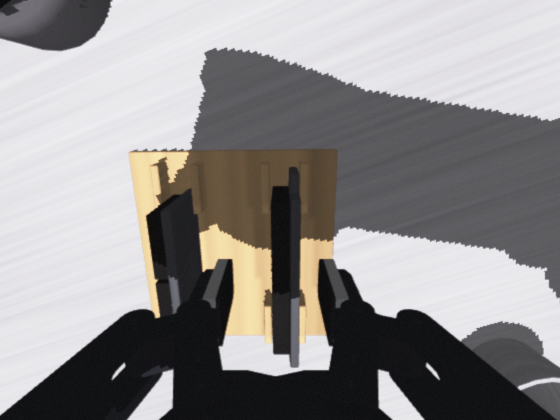

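Call:
{"fn": "drive_tool", "kwargs": {
  "commands": [
    {"linear": [-0.013, 0.005, 0.005], "dr": [-0.8, -0.8, -0.6], "jaw": 0.5},
    {"linear": [0, 0, 0], "dr": [0, 0, 0], "jaw": 0.5}
  ]
}}

```text
clock: 4.4
tcp_pos: [0.4938, 0.3084, 0.0547]
orientation: [-3.094, 0.537, -0.002]
contact_force: [-1.3, -0.1, -0.3]
grip_width: 0.0426
```

```bash
python3 - <<'E'
from h import *
p,R,s=pose(); print(p,s["clock"],yaw(R),s["qvel"])
plan([0.494,.3075,.019],-19.7)
E
```

```text
[0.49377716 0.30840929 0.0546999 ] 4.4 -19.682032350168924 [ 0.00616484 -0.0106156   0.01125851 -0.02865077  0.00537569 -0.00074846
  0.00299033]
n 1 dist [ 0.0002 -0.0009 -0.0357] rv [-0.1 -0.   0. ]
0 [0.0005 0.0008 0.0357] [-0.1  -0.05  0.02]
```

Call:
{"fn": "drive_tool", "kwargs": {
  "commands": [
    {"linear": [-0.001, 0, 0.018], "dr": [0, -0.1, 0], "jaw": 0.5},
    {"linear": [-0.001, 0, 0.017], "dr": [0, -0.1, 0], "jaw": 0.5},
    {"linear": [0, 0, 0], "dr": [0, 0, 0], "jaw": 0.5}
  ]
}}

```text
clock: 4.78
tcp_pos: [0.4916, 0.3092, 0.0173]
orientation: [-3.093, 0.536, 0.004]
contact_force: [-0.1, 0.5, 0.2]
grip_width: 0.0426
```

```bash
python3 - <<'E'
from h import *
p,R,s=pose(); print(p,s["clock"],yaw(R),s["qvel"],s["contact_force"])
plan([0.494,.3075,.019],-19.7)
E
```

```text
[0.49160812 0.30918405 0.01726885] 4.775 -19.65544347055124 [-0.00071059 -0.00824131 -0.00117445 -0.01099411 -0.00012111  0.00065674
  0.00165131] [-0.11759444  0.46587811  0.15787167]
n 1 dist [ 0.0024 -0.0017  0.0017] rv [-0.1  0.2  0. ]
0 [ 0.0028  0.0008 -0.0017] [-0.09  0.16  0.04]
```

Call:
{"fn": "drive_tool", "kwargs": {
  "commands": [
    {"linear": [0.003, 0.001, -0.001], "dr": [0, 0.1, 0], "jaw": 0.5},
    {"linear": [0, 0, 0], "dr": [0, 0, 0], "jaw": 1},
    {"linear": [0, 0, 0], "dr": [0, 0, 0], "jaw": 1},
    {"linear": [0, 0, 0], "dr": [0, 0, 0], "jaw": 1},
    {"linear": [0, 0, 0], "dr": [0, 0, 0], "jaw": 1}
  ],
  "force": 70
}}

```text
clock: 5.4
tcp_pos: [0.4945, 0.307, 0.0184]
orientation: [-3.094, 0.536, 0.001]
contact_force: [0.4, 0.6, -2.7]
grip_width: 0.0141
```

```bash
python3 - <<'E'
from h import *
p,R,s=pose(); print(p,s["clock"],yaw(R),s["grip_width"],s["contact_force"])
E
```

```text
[0.49447834 0.30704697 0.0184035 ] 5.4 -19.675093644679354 0.014081451499365481 [ 0.37406286  0.55279528 -2.6564163 ]
```

Gripped at 14 mm, which agrees with the pad's 15 mm thickness. I'll lift it and look at it in the hand.

Call:
{"fn": "drive_tool", "kwargs": {
  "commands": [
    {"linear": [0, 0, -0.03], "dr": [0, 0, 0], "jaw": 1},
    {"linear": [0, 0, -0.05], "dr": [0, 0, 0], "jaw": 1},
    {"linear": [0, 0, -0.05], "dr": [0, 0, 0], "jaw": 1},
    {"linear": [0, 0, -0.02], "dr": [0, 0, 0], "jaw": 1},
    {"linear": [0, 0, 0], "dr": [0, 0, 0], "jaw": 1}
  ]
}}

```text
clock: 6.02
tcp_pos: [0.4932, 0.3063, 0.1711]
orientation: [3.096, -0.535, -0.005]
contact_force: [0.1, -0.2, -2.6]
grip_width: 0.014
```

```bash
python3 - <<'E'
from h import *
p,R,s=pose(); print(p,s["clock"],yaw(R),s["grip_width"],s["contact_force"],s["moment"])
c=viewer.calibration("wrist");im=viewer.grab_frame("wrist"); cv2.imwrite("pics/w6.png",im[:,:,::-1]); np.savez("w6.npz",**c,p=p,R_t=R.as_matrix())
E
```

```text
[0.49318674 0.30629283 0.17111351] 6.025 -19.62180719788117 0.014025078010990991 [ 0.14590428 -0.18951742 -2.60539984] [ 0.01821999  0.00389663 -0.00095306]
```

View pics/w6.png

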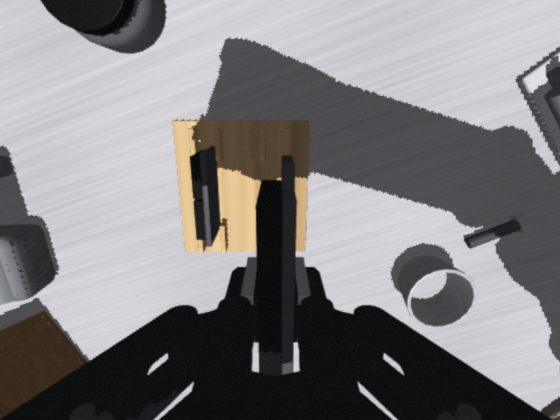

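```bash
python3 - <<'E'
from h import *
a=cv2.imread("pics/w6.png")[145:385,240:320]
f=lambda a:np.clip(cv2.resize(a,None,fx=5,fy=5,interpolation=cv2.INTER_CUBIC).astype(float)*3,0,255).astype(np.uint8)
cv2.imwrite("pics/w6z.png",np.hstack([f(a[:118]),f(a[122:])]))
E
```

```text
(no output)
```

View pics/w6z.png

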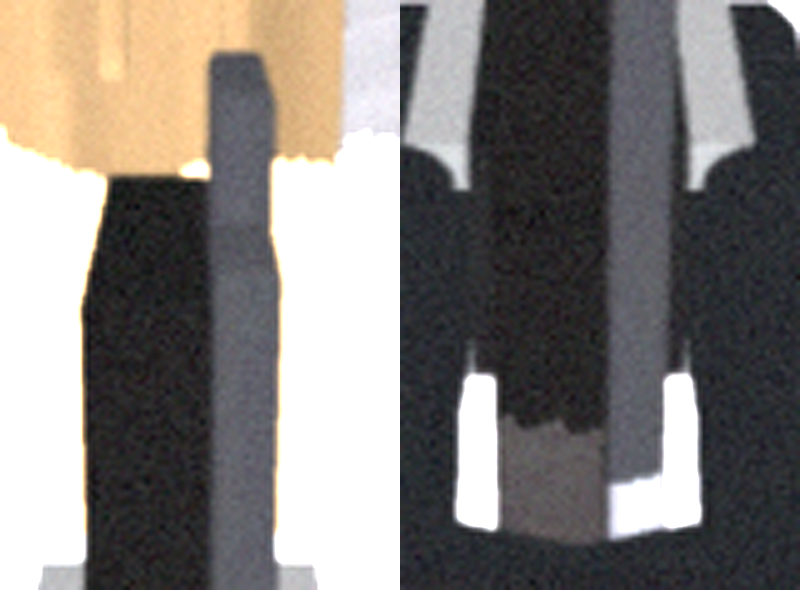

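```bash
cat > fith.py <<'E'
from h import *
from scipy.optimize import least_squares
d=np.load("w6.npz"); c={k:d[k] for k in("K","R","t")}; p=d["p"];Rt=d["R_t"]
u=lambda x,y:np.array([240+(x+.5)/5-.5,145+(y+.5)/5-.5])
F=[((275,85),60,36,-7.5),((210,85),60,36,-2.5),((280,270),50,50,-7.5),((211,270),50,50,-2.5),((268,222),50,36,-7.5),((83,305),46,44,7.5),((108,178),46,0,7.5),((212,53),60,12,-2.5),((260,53),60,12,-7.5)]
def res(q,each=False):
    r=[]
    Rp=Ro.from_rotvec([0,q[3],q[4]])
    for uv,a,h,x in F:
        v=Rp.apply(np.array([a,-x,-(h-25)])*1e-3)+q[:3]
        r.append(proj(c,p+Rt@v)-u(*uv))
    return np.array(r) if each else np.ravel(r)
f=least_squares(res,[0,0,-.019,0,0],loss="soft_l1",x_scale=[.01]*5)
print(np.round(f.x,4),np.degrees(f.x[3:])); print(np.round(res(f.x,True),1))
E
python3 fith.py
```

```text
[-0.0013  0.0004 -0.013  -0.0075 -0.0154] [-0.42736931 -0.88346124]
[[-0.1  1.7]
 [-0.2  1.9]
 [ 1.2 -0.4]
 [ 0.7 -0.2]
 [ 1.2 -0.2]
 [-0.9 -0.7]
 [-0.7 -0.1]
 [-1.6 -0.1]
 [-0.2 -0.3]]
```

```bash
python3 - <<'E'
from h import *
plan([0.513,-.032,.165],108.8)
E
```

```text
n 13 dist [ 0.0203 -0.3379 -0.0051] rv [  -0.2    0.3 -128.4]
0 [0.0102 0.024  0.0004] [-0.02  0.02 -9.88]
1 [0.0059 0.0254 0.0004] [-0.02  0.02 -9.88]
2 [0.0015 0.026  0.0004] [-0.02  0.02 -9.88]
3 [-0.003   0.0259  0.0004] [-0.02  0.02 -9.88]
4 [-0.0074  0.025   0.0004] [-0.02  0.02 -9.88]
5 [-0.0116  0.0233  0.0004] [-0.02  0.02 -9.88]
6 [-0.0154  0.021   0.0004] [-0.02  0.02 -9.88]
7 [-0.0188  0.0181  0.0004] [-0.02  0.02 -9.88]
8 [-0.0216  0.0146  0.0004] [-0.02  0.02 -9.88]
9 [-0.0238  0.0107  0.0004] [-0.02  0.02 -9.88]
10 [-0.0252  0.0064  0.0004] [-0.02  0.02 -9.88]
11 [-0.026   0.002   0.0004] [-0.02  0.02 -9.88]
12 [-0.0259 -0.0025  0.0004] [-0.02  0.02 -9.88]
```

Call:
{"fn": "drive_tool", "kwargs": {
  "commands": [
    {"linear": [0.01, 0.024, 0], "dr": [0, 0, -9.9], "jaw": 1},
    {"linear": [0.006, 0.025, 0], "dr": [0, 0, -9.9], "jaw": 1},
    {"linear": [0.002, 0.026, 0], "dr": [0, 0, -9.9], "jaw": 1},
    {"linear": [-0.003, 0.026, 0], "dr": [0, 0, -9.9], "jaw": 1},
    {"linear": [-0.007, 0.025, 0], "dr": [0, 0, -9.9], "jaw": 1},
    {"linear": [-0.012, 0.023, 0], "dr": [0, 0, -9.9], "jaw": 1},
    {"linear": [-0.015, 0.021, 0], "dr": [0, 0, -9.9], "jaw": 1}
  ]
}}

```text
clock: 6.95
tcp_pos: [0.5, 0.119, 0.1576]
orientation: [-2.815, -1.382, 0.037]
contact_force: [0.7, -0.1, -1.9]
grip_width: 0.0139
```

```bash
python3 - <<'E'
from h import *
p,R,s=pose(); print(p,s["clock"],yaw(R),s["grip_width"],s["joints"])
plan([0.513,-.032,.165],108.8)
E
```

```text
[0.50002586 0.11902786 0.15756359] 6.95 52.2973796889769 0.01385243335450612 [ 0.17382768  0.3874639  -0.64369235  1.95706064  0.28391785  0.91351359
 -1.27345585]
n 6 dist [ 0.013  -0.151   0.0074] rv [ -1.4   0.6 -56.5]
0 [-0.0186  0.0171 -0.0012] [-0.23  0.09 -9.42]
1 [-0.0212  0.0138 -0.0011] [-0.23  0.09 -9.42]
2 [-0.0231  0.0102 -0.0011] [-0.23  0.09 -9.42]
3 [-0.0245  0.0063 -0.0011] [-0.23  0.09 -9.42]
4 [-0.0252  0.0022 -0.0011] [-0.23  0.09 -9.42]
5 [-0.0252 -0.002  -0.0012] [-0.23  0.09 -9.42]
```

Call:
{"fn": "drive_tool", "kwargs": {
  "commands": [
    {"linear": [-0.019, 0.017, -0.001], "dr": [-0.2, 0.1, -9.4], "jaw": 1},
    {"linear": [-0.021, 0.014, -0.001], "dr": [-0.2, 0.1, -9.4], "jaw": 1},
    {"linear": [-0.023, 0.01, -0.001], "dr": [-0.2, 0.1, -9.4], "jaw": 1},
    {"linear": [-0.0245, 0.006, -0.001], "dr": [-0.2, 0.1, -9.4], "jaw": 1},
    {"linear": [-0.025, 0.002, -0.001], "dr": [-0.2, 0.1, -9.4], "jaw": 1},
    {"linear": [-0.023, -0.002, -0.001], "dr": [-0.2, 0.1, -8.5], "jaw": 1},
    {"linear": [0, 0, 0], "dr": [0, 0, 0], "jaw": 1}
  ]
}}

```text
clock: 7.82
tcp_pos: [0.5059, -0.0382, 0.1514]
orientation: [-1.801, -2.549, 0.016]
contact_force: [0.2, 0.4, -2.7]
grip_width: 0.0141
```

```bash
python3 - <<'E'
from h import *
p,R,s=pose(); print(p,s["clock"],yaw(R),s["grip_width"],s["qvel"])
plan([0.513,-.032,.165],108.8)
c=viewer.calibration("wrist");im=viewer.grab_frame("wrist"); cv2.imwrite("pics/w7.png",im[:,:,::-1]); np.savez("w7.npz",**c,p=p,R_t=R.as_matrix())
E
```

```text
[ 0.50589925 -0.03820203  0.15141858] 7.825 109.51613349656691 0.014113617003808952 [-0.02139613  0.00895495 -0.02830033  0.01979778 -0.01673509 -0.01250153
 -0.0308301 ]
n 1 dist [0.0071 0.0062 0.0136] rv [-1.2 -0.6  0.7]
0 [ 0.0036  0.0085 -0.0137] [-1.18 -0.63  0.72]
```

View pics/w7.png

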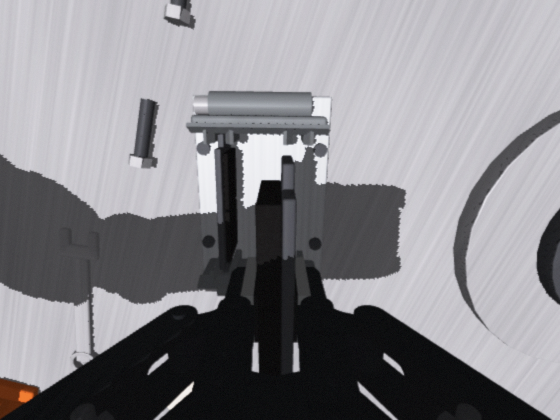

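The wrist image (w7) shows the held pad with its tab end at (288,157), plate to the right and lining towards the gap. The carrier's dots are at (203,147), (320,150), (208,241) and (315,243). I'll refine the carrier position from this view.

```bash
python3 - <<'E'
from h import *
a=cv2.imread("pics/w7.png")[85:255,185:345]
cv2.imwrite("pics/w7z.png",np.clip(cv2.resize(a,None,fx=3.5*1.4,fy=3.5,interpolation=cv2.INTER_CUBIC).astype(float)*1.6,0,255).astype(np.uint8))
E
```

```text
(no output)
```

View pics/w7z.png

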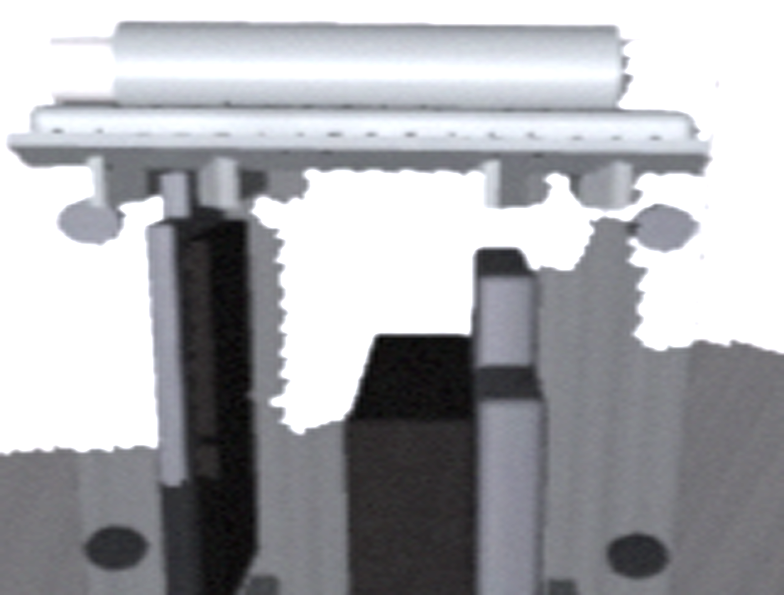

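```bash
cat > fitc2.py <<'E'
exec(open("fitc.py").read().split("f=least")[0])
W7=dict(np.load("w7.npz"))
u7=lambda x,y:np.array([185+(x+.5)/4.9-.5,85+(y+.5)/3.5-.5])
d7=[(W7,u7(90,222),-1,1),(W7,u7(665,226),1,1),(W7,u7(115,548),-1,-1),(W7,u7(637,555),1,-1)]
obs.pop(2)
def run(o,d):
    global obs,dots
    obs,dots=o,d
    f=least_squares(res,[.49,-.04,.35,.0522,.045],loss="soft_l1",x_scale=[.01]*5); print(np.round(f.x,4),np.degrees(f.x[2])); print(np.round(res(f.x,True),1).tolist()); return f.x
o0,d0=obs,dots
run(o0,d0); run([],d7); q=run(o0,d0+d7); np.save("q.npy",q)
# channel check: rib tops
for x,y,n in [(493,185,"rib1"),(620,185,"rib2"),(98,180,"w1"),(225,180,"w2")]:
    X=atz(W7,u7(x,y),.055); c,s=np.cos(q[2]),np.sin(q[2]); v=X[:2]-q[:2]; print(n,c*v[0]+s*v[1],-s*v[0]+c*v[1])
E
python3 fitc2.py
```

```text
[ 0.4895 -0.0409  0.3285  0.0522  0.045 ] 18.823302748252225
[[0.0, -1.7], [-0.7, 1.2], [-0.8, -0.3], [1.0, 0.4], [-0.6, -0.1], [-0.4, -0.7], [0.2, 1.5], [-0.5, 1.6], [0.2, -0.2], [0.2, 1.0], [0.4, -0.1], [0.3, 0.1], [-0.0, -0.4], [-0.0, -0.2]]
[ 0.4893 -0.0407  0.329   0.0523  0.0451] 18.85214083453866
[[-0.1, -0.3], [-0.3, 0.3], [0.1, -0.0], [0.3, 0.1]]
[ 0.4894 -0.0408  0.3283  0.0522  0.0451] 18.812465159213705
[[-0.1, -1.7], [-0.8, 1.2], [-0.9, -0.3], [0.9, 0.5], [-0.7, -0.0], [-0.4, -0.6], [0.1, 1.6], [-0.5, 1.7], [0.0, -0.3], [0.2, 1.0], [0.2, -0.0], [0.3, 0.2], [-0.2, -0.4], [-0.0, -0.2], [0.1, -0.1], [-0.3, 0.6], [0.1, 0.0], [0.3, 0.2]]
rib1 0.02062012782381288 0.05846189762258472
rib2 0.03995665977378249 0.058738188882616775
w1 -0.03989239629553341 0.05864423216679626
w2 -0.02037293776121565 0.05892132639762318
```

```bash
python3 - <<'E'
from h import *
p,R,s=pose(); print(p,yaw(R))
plan([0.5123,-.0316,.10],108.8)
E
```

```text
[ 0.50573167 -0.03673515  0.15153456] 109.53128888195897
n 1 dist [ 0.0066  0.0051 -0.0515] rv [-1.2 -0.7  0.7]
0 [0.002  0.009  0.0514] [-1.17 -0.66  0.74]
```

Call:
{"fn": "drive_tool", "kwargs": {
  "commands": [
    {"linear": [0.002, 0.009, 0.01], "dr": [-1.2, -0.7, 0.7], "jaw": 1},
    {"linear": [0, 0, 0.02], "dr": [0, 0, 0], "jaw": 1},
    {"linear": [0, 0, 0.02], "dr": [0, 0, 0], "jaw": 1},
    {"linear": [0, 0, 0], "dr": [0, 0, 0], "jaw": 1}
  ]
}}

```text
clock: 8.38
tcp_pos: [0.5115, -0.0258, 0.098]
orientation: [-1.83, -2.55, -0.002]
contact_force: [-0.3, 0.5, -2.6]
grip_width: 0.0141
```

```bash
python3 - <<'E'
from h import *
p,R,s=pose(); print(p,yaw(R),s["clock"],s["qvel"])
plan([0.5123,-.0316,.10],108.8)
E
```

```text
[ 0.51150114 -0.02583917  0.09797051] 108.67325156215675 8.375 [-0.00778951 -0.01790726 -0.01502411 -0.01499761 -0.00824517  0.00043711
 -0.01009654]
n 1 dist [ 0.0008 -0.0058  0.002 ] rv [-0.1 -0.2 -0.1]
0 [-0.0057 -0.0011 -0.002 ] [-0.05 -0.2  -0.13]
```

Call:
{"fn": "drive_tool", "kwargs": {
  "commands": [
    {"linear": [-0.0055, -0.001, 0], "dr": [0, -0.2, -0.1], "jaw": 1},
    {"linear": [0, 0, 0], "dr": [0, 0, 0], "jaw": 1}
  ]
}}

```text
clock: 8.62
tcp_pos: [0.5128, -0.0304, 0.0988]
orientation: [1.829, 2.554, -0.0]
contact_force: [-0.7, 0.7, -3.3]
grip_width: 0.014
```

```bash
python3 - <<'E'
from h import *
p,R,s=pose(); print(p,yaw(R),s["clock"],s["qvel"])
plan([0.5123,-.0316,.10],108.8)
c=viewer.calibration("wrist");im=viewer.grab_frame("wrist"); cv2.imwrite("pics/w8.png",im[:,:,::-1]); np.savez("w8.npz",**c,p=p,R_t=R.as_matrix())
a=im[60:260,160:360,::-1]
cv2.imwrite("pics/w8z.png",np.clip(cv2.resize(a,None,fx=3,fy=3,interpolation=cv2.INTER_CUBIC).astype(float)*1.6,0,255).astype(np.uint8))
E
```

```text
[ 0.51282573 -0.03037616  0.09882747] 108.80837098433469 8.625 [-0.0070043  -0.0055257  -0.01533259 -0.00336896 -0.0086409  -0.00223848
 -0.00299056]
n 1 dist [-0.0005 -0.0012  0.0012] rv [0. 0. 0.]
0 [-0.001  -0.0009 -0.0012] [0.   0.01 0.01]
```

View pics/w8z.png

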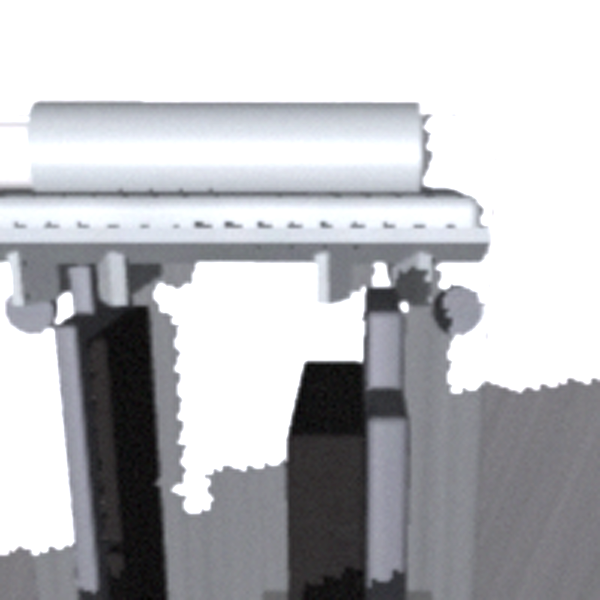

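Call:
{"fn": "drive_tool", "kwargs": {
  "commands": [
    {"linear": [-0.001, -0.001, 0.01], "dr": [0, 0, 0], "jaw": 1},
    {"linear": [0, 0, 0.01], "dr": [0, 0, 0], "jaw": 1},
    {"linear": [0, 0, 0.01], "dr": [0, 0, 0], "jaw": 1},
    {"linear": [0, 0, 0], "dr": [0, 0, 0], "jaw": 1}
  ]
}}

```text
clock: 9.18
tcp_pos: [0.5125, -0.0317, 0.0672]
orientation: [1.829, 2.553, 0.001]
contact_force: [0.2, 0.2, -3.4]
grip_width: 0.0144
```

```bash
python3 - <<'E'
from h import *
p,R,s=pose(); print(p,yaw(R),s["clock"],s["qvel"])
plan([0.5123,-.0316,.06],108.8)
E
```

```text
[ 0.5124949  -0.0317169   0.06723434] 108.75839428414001 9.175 [ 0.000685   -0.00583798 -0.00480516 -0.00939413 -0.0026278  -0.00088228
  0.00026763]
n 1 dist [-0.0002  0.0001 -0.0072] rv [ 0.1  0.  -0. ]
0 [ 0.0002 -0.0002  0.0072] [ 0.06  0.02 -0.04]
```

```bash
python3 - <<'E'
from h import *
im=viewer.grab_frame("wrist")
a=im[60:260,200:360,::-1]
cv2.imwrite("pics/w9z.png",np.clip(cv2.resize(a,None,fx=3,fy=3,interpolation=cv2.INTER_CUBIC).astype(float)*1.6,0,255).astype(np.uint8))
E
```

```text
(no output)
```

View pics/w9z.png

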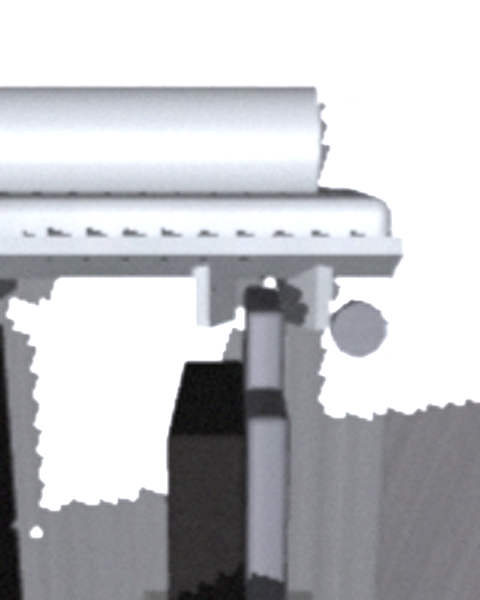

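The tab (zoomed x 246–282) sits centred between the channel ribs (205 and 325). I'll start the insertion slowly.

Call:
{"fn": "drive_tool", "kwargs": {
  "commands": [
    {"linear": [0, 0, 0.008], "dr": [0, 0, 0], "jaw": 1},
    {"linear": [0, 0, 0.008], "dr": [0, 0, 0], "jaw": 1},
    {"linear": [0, 0, 0.006], "dr": [0, 0, 0], "jaw": 1}
  ]
}}

```text
clock: 9.6
tcp_pos: [0.5141, -0.0321, 0.0451]
orientation: [1.828, 2.55, 0.003]
contact_force: [0.4, -1.5, -1.6]
grip_width: 0.0144
```

```bash
python3 - <<'E'
from h import *
p,R,s=pose(); print(p,yaw(R),s["clock"],s["contact_force"],s["moment"])
plan([0.5123,-.0316,.0222],108.8)
E
```

```text
[ 0.51414737 -0.03210473  0.04513747] 108.72368441779987 9.6 [ 0.37485147 -1.5287758  -1.64669875] [-0.29295679 -0.13986018 -0.03543195]
n 1 dist [-0.0018  0.0005 -0.0229] rv [ 0.2  0.1 -0.1]
0 [ 0.0011 -0.0017  0.0229] [ 0.22  0.11 -0.08]
```

Call:
{"fn": "drive_tool", "kwargs": {
  "commands": [
    {"linear": [0.001, -0.0015, 0.006], "dr": [0.1, 0.1, 0], "jaw": 1},
    {"linear": [0, -0.0005, 0.007], "dr": [0, 0, 0], "jaw": 1},
    {"linear": [0, -0.0005, 0.006], "dr": [0, 0, 0], "jaw": 1}
  ]
}}

```text
clock: 9.98
tcp_pos: [0.5121, -0.0327, 0.025]
orientation: [1.831, 2.55, 0.003]
contact_force: [1.0, -0.1, -2.1]
grip_width: 0.014
```

```bash
python3 - <<'E'
from h import *
p,R,s=pose(); print(p,yaw(R),s["clock"],s["contact_force"],s["moment"])
plan([0.5123,-.0316,.0222],108.8)
E
```

```text
[ 0.51206073 -0.03270848  0.02496877] 108.6595322051665 9.975 [ 0.97667888 -0.07276716 -2.09831523] [ 0.04948878 -0.16113885  0.07908768]
n 1 dist [ 0.0002  0.0011 -0.0028] rv [ 0.2  0.1 -0.1]
0 [0.001  0.0006 0.0028] [ 0.16  0.05 -0.14]
```

Call:
{"fn": "drive_tool", "kwargs": {
  "commands": [
    {"linear": [0.001, 0.0005, 0.003], "dr": [0.1, 0, 0], "jaw": 1},
    {"linear": [0, 0, 0.002], "dr": [0, 0, 0], "jaw": 1}
  ]
}}

```text
clock: 10.22
tcp_pos: [0.5119, -0.0318, 0.0222]
orientation: [1.831, 2.55, -0.006]
contact_force: [-12.1, -4.6, 43.8]
grip_width: 0.0143
```

```bash
python3 - <<'E'
from h import *
p,R,s=pose(); print(p,yaw(R),s["clock"],s["contact_force"],s["moment"])
plan([0.5123,-.0316,.0222],108.8)
E
```

```text
[ 0.5118825  -0.03181951  0.02222011] 108.6590852421957 10.225 [-12.09137633  -4.55925816  43.80534897] [-0.63184781  2.86091646  0.04195061]
n 1 dist [ 0.0004  0.0002 -0.    ] rv [-0.1  0.2 -0.1]
0 [0.0001 0.0005 0.    ] [-0.11  0.24 -0.14]
```

Seated: contact came at TCP z = 0.0222, exactly as predicted. I'll relax the push and then release.

Call:
{"fn": "drive_tool", "kwargs": {
  "commands": [
    {"linear": [0, 0, -0.0005], "dr": [0, 0, 0], "jaw": 1},
    {"linear": [0, 0, 0], "dr": [0, 0, 0], "jaw": 0.68},
    {"linear": [0, 0, 0], "dr": [0, 0, 0], "jaw": 0.68},
    {"linear": [0, 0, 0], "dr": [0, 0, 0], "jaw": 0.68}
  ]
}}

```text
clock: 10.72
tcp_pos: [0.512, -0.0303, 0.0231]
orientation: [1.828, 2.552, -0.005]
contact_force: [-0.4, 0.9, 0.9]
grip_width: 0.0273
```

```bash
python3 - <<'E'
from h import *
p,R,s=pose(); print(p,yaw(R),s["clock"],s["contact_force"],s["grip_width"])
E
```

```text
[ 0.51195399 -0.0303003   0.02308675] 108.75509635557651 10.725 [-0.392547    0.93264038  0.92212077] 0.02727706482654723
```

Call:
{"fn": "drive_tool", "kwargs": {
  "commands": [
    {"linear": [0, 0, -0.015], "dr": [0, 0, 0], "jaw": 0.65},
    {"linear": [0, 0, -0.02], "dr": [0, 0, 0], "jaw": 0.65},
    {"linear": [0, 0, -0.02], "dr": [0, 0, 0], "jaw": 0.65},
    {"linear": [0, 0, -0.03], "dr": [0, 0, 0], "jaw": 0.65},
    {"linear": [0, 0, -0.03], "dr": [0, 0, 0], "jaw": 0.65},
    {"linear": [0, 0, 0], "dr": [0, 0, 0], "jaw": 0.65}
  ]
}}

```text
clock: 11.48
tcp_pos: [0.513, -0.0288, 0.1481]
orientation: [1.825, 2.551, -0.0]
contact_force: [0.0, -0.5, -0.2]
grip_width: 0.0299
```

```bash
python3 - <<'E'
from h import *
p,R,s=pose(); print(p,yaw(R),s["clock"],s["contact_force"],s["grip_width"])
c=viewer.calibration("wrist");im=viewer.grab_frame("wrist"); cv2.imwrite("pics/w10.png",im[:,:,::-1]); np.savez("w10.npz",**c,p=p,R_t=R.as_matrix())
a=im[70:300,170:360,::-1]
cv2.imwrite("pics/w10z.png",np.clip(cv2.resize(a,None,fx=3,fy=2.6,interpolation=cv2.INTER_CUBIC).astype(float)*1.6,0,255).astype(np.uint8))
E
```

```text
[ 0.51296176 -0.0287899   0.14809133] 108.8333341750322 11.475 [ 0.01630941 -0.47157174 -0.19631823] 0.02992189095966653
```

View pics/w10z.png

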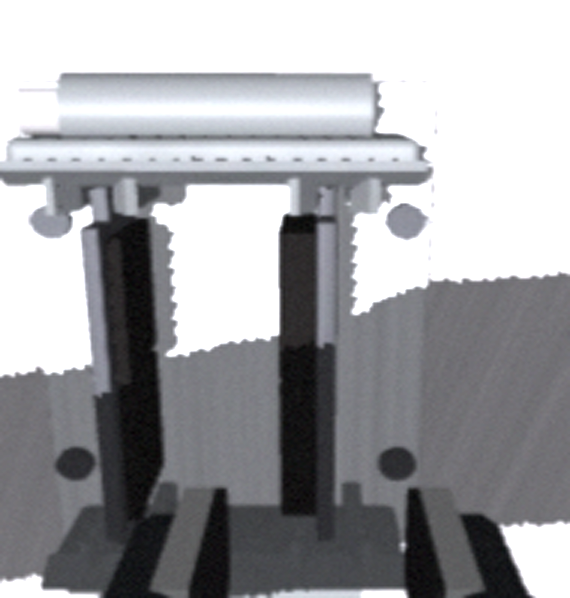

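The new pad stands in its slot with both tabs in the channels, level with the worn pad and lining towards the gap. Now I'll locate the worn pad.

```bash
python3 - <<'E'
from h import *
q=np.load("q.npy"); c=dict(np.load("w10.npz")); c7=dict(np.load("w7.npz"))
u=lambda x,y:np.array([170+(x+.5)/3-.5,70+(y+.5)/2.6-.5])
u7=lambda x,y:np.array([185+(x+.5)/4.9-.5,85+(y+.5)/3.5-.5])
cs,sn=np.cos(q[2]),np.sin(q[2])
def loc(X): v=X[:2]-q[:2]; return np.round(np.array([cs*v[0]+sn*v[1],-sn*v[0]+cs*v[1],X[2]])*1000,1)
for n,a in [("worn far L",(84,230)),("worn far R",(104,230)),("worn near L",(106,540)),("worn near R",(125,540)),("new far L",(317,222)),("new far R",(335,222)),("new near L",(317,540)),("new nearR",(335,540))]: print(n,loc(atz(c,u(*a),.06)))
print("tri far worn L",loc(tri([(c,u(84,230)),(c7,u7(149,224))])), "R",loc(tri([(c,u(104,228)),(c7,u7(183,225))])))
W=[q[0]-.028*cs,q[1]-.028*sn]; print(W)
p,R,s=pose(); print(p); plan([*W,.11],108.8)
E
```

```text
worn far L [-31.   49.5  60. ]
worn far R [-26.1  49.5  60. ]
worn near L [-32.6 -49.6  60. ]
worn near R [-27.3 -49.6  60. ]
new far L [26.  51.7 60. ]
new far R [30.4 51.7 60. ]
new near L [ 26.  -49.6  60. ]
new nearR [ 31.  -49.6  60. ]
tri far worn L [-30.4  50.2  63.4] R [-27.   49.4  55.9]
[np.float64(0.4628970456576489), np.float64(-0.049841867893750724)]
[ 0.51214029 -0.02906376  0.14685717]
n 2 dist [-0.0492 -0.0208 -0.0369] rv [0.1 0.2 0. ]
0 [-0.0018 -0.0267  0.0184] [0.03 0.11 0.01]
1 [-0.0019 -0.0267  0.0184] [0.03 0.11 0.01]
```

Call:
{"fn": "drive_tool", "kwargs": {
  "commands": [
    {"linear": [-0.002, -0.026, 0.005], "dr": [0, 0, 0], "jaw": 0.65},
    {"linear": [-0.002, -0.026, 0.01], "dr": [0, 0, 0], "jaw": 0.65},
    {"linear": [0, 0, 0.015], "dr": [0, 0, 0], "jaw": 0.65},
    {"linear": [0, 0, 0], "dr": [0, 0, 0], "jaw": 0.65}
  ]
}}

```text
clock: 12.02
tcp_pos: [0.4621, -0.05, 0.1149]
orientation: [1.827, 2.553, -0.003]
contact_force: [0.0, 0.2, 0.6]
grip_width: 0.0299
```

```bash
python3 - <<'E'
from h import *
p,R,s=pose(); print(p,yaw(R),s["clock"],s["joints"])
plan([.4631,-.0498,.075],108.8)
E
```

```text
[ 0.46214372 -0.05001542  0.11486377] 108.84292313602894 12.025 [ 0.64837139  0.40681373 -0.8046847   2.10923697  0.41864252  0.78710387
 -0.08919731]
n 1 dist [ 0.001   0.0002 -0.0399] rv [-0.   0.2  0. ]
0 [0.     0.001  0.0399] [-0.03  0.16  0.04]
```

Call:
{"fn": "drive_tool", "kwargs": {
  "commands": [
    {"linear": [0, 0.001, 0.015], "dr": [0, 0.1, 0], "jaw": 0.65},
    {"linear": [0, 0, 0.02], "dr": [0, 0, 0], "jaw": 0.65},
    {"linear": [0, 0, 0.005], "dr": [0, 0, 0], "jaw": 0.65},
    {"linear": [0, 0, 0], "dr": [0, 0, 0], "jaw": 0.65}
  ]
}}

```text
clock: 12.52
tcp_pos: [0.466, -0.0477, 0.0724]
orientation: [1.825, 2.557, 0.003]
contact_force: [0.3, 0.0, -0.6]
grip_width: 0.03
```

```bash
python3 - <<'E'
from h import *
p,R,s=pose(); print(p,yaw(R),s["clock"])
plan([.4631,-.0498,.023],108.8)
im=viewer.grab_frame("wrist"); cv2.imwrite("pics/w11.png",im[:,:,::-1])
E
```

```text
[ 0.46596236 -0.04769224  0.07244202] 108.95520678049164 12.525
n 1 dist [-0.0029 -0.0021 -0.0494] rv [ 0.1 -0.   0.2]
0 [-0.0011 -0.0035  0.0494] [ 0.08 -0.05  0.16]
```

View pics/w11.png

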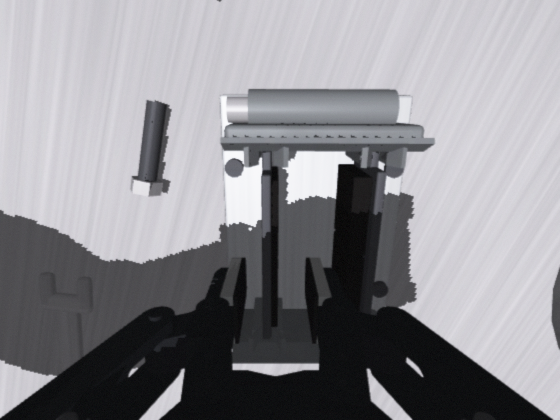

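The worn pad (x≈270) lies between the open fingers (243 to 310). I'll descend with a small correction.

Call:
{"fn": "drive_tool", "kwargs": {
  "commands": [
    {"linear": [-0.001, -0.0035, 0.008], "dr": [0, 0, 0.1], "jaw": 0.65},
    {"linear": [0, 0, 0.015], "dr": [0, 0, 0], "jaw": 0.65},
    {"linear": [0, -0.0005, 0.015], "dr": [0, 0, 0], "jaw": 0.65},
    {"linear": [0, 0, 0.005], "dr": [0, 0, 0], "jaw": 0.65}
  ]
}}

```text
clock: 13.08
tcp_pos: [0.4632, -0.0504, 0.0277]
orientation: [1.827, 2.553, 0.004]
contact_force: [0.1, 0.9, 0.2]
grip_width: 0.0301
```

```bash
python3 - <<'E'
from h import *
p,R,s=pose(); print(p,yaw(R),s["clock"],s["contact_force"])
plan([.4631,-.0498,.023],108.8)
E
```

```text
[ 0.46320695 -0.05043869  0.02769524] 108.80324663311576 13.075 [0.08135441 0.89056402 0.22741555]
n 1 dist [-0.0001  0.0006 -0.0047] rv [0.2 0.  0. ]
0 [0.0006 0.0001 0.0047] [0.2  0.03 0.  ]
```

Call:
{"fn": "drive_tool", "kwargs": {
  "commands": [
    {"linear": [0, 0, 0.004], "dr": [0.2, 0, 0], "jaw": 0.65},
    {"linear": [0, 0, 0], "dr": [0, 0, 0], "jaw": 1},
    {"linear": [0, 0, 0], "dr": [0, 0, 0], "jaw": 1},
    {"linear": [0, 0, 0], "dr": [0, 0, 0], "jaw": 1},
    {"linear": [0, 0, 0], "dr": [0, 0, 0], "jaw": 1}
  ],
  "force": 80
}}

```text
clock: 13.7
tcp_pos: [0.4632, -0.0502, 0.0233]
orientation: [-1.828, -2.555, 0.001]
contact_force: [0.3, -0.5, -2.4]
grip_width: 0.0077
```

```bash
python3 - <<'E'
from h import *
p,R,s=pose(); print(p,yaw(R),s["clock"],s["contact_force"],s["grip_width"],R.as_matrix().round(4).tolist())
E
```

```text
[ 0.46321794 -0.05020709  0.0232917 ] 108.82529730353393 13.7 [ 0.26471218 -0.48596214 -2.40662544] 0.007686292975085897 [[-0.3227, 0.9465, -0.0003], [0.9465, 0.3227, -0.0004], [-0.0003, -0.0005, -1.0]]
```

Call:
{"fn": "drive_tool", "kwargs": {
  "commands": [
    {"linear": [0, 0, -0.012], "dr": [0, 0, 0], "jaw": 1},
    {"linear": [0, 0, -0.018], "dr": [0, 0, 0], "jaw": 1},
    {"linear": [0, 0, -0.02], "dr": [0, 0, 0], "jaw": 1},
    {"linear": [0, 0, -0.03], "dr": [0, 0, 0], "jaw": 1},
    {"linear": [0, 0, -0.04], "dr": [0, 0, 0], "jaw": 1},
    {"linear": [0, 0, -0.04], "dr": [0, 0, 0], "jaw": 1},
    {"linear": [0, 0, -0.02], "dr": [0, 0, 0], "jaw": 1},
    {"linear": [0, 0, 0], "dr": [0, 0, 0], "jaw": 1}
  ]
}}

```text
clock: 14.7
tcp_pos: [0.4619, -0.0493, 0.2132]
orientation: [1.825, 2.556, -0.002]
contact_force: [0.2, -0.5, -1.7]
grip_width: 0.0082
```

```bash
python3 - <<'E'
from h import *
p,R,s=pose(); print(p,yaw(R),s["clock"],s["contact_force"],s["grip_width"])
c=viewer.calibration("wrist");im=viewer.grab_frame("wrist"); cv2.imwrite("pics/w12.png",im[:,:,::-1]); np.savez("w12.npz",**c,p=p,R_t=R.as_matrix())
for n in("scene","top"): cv2.imwrite(f"pics/{n}1.png",viewer.grab_frame(n)[:,:,::-1])
a=im[145:385,240:320,::-1]
f=lambda a:np.clip(cv2.resize(a,None,fx=5,fy=5,interpolation=cv2.INTER_CUBIC).astype(float)*2.5,0,255).astype(np.uint8)
cv2.imwrite("pics/w12z.png",np.hstack([f(a[:118]),f(a[122:])]))
E
```

```text
[ 0.46189519 -0.0493398   0.21316257] 108.94819955747873 14.7 [ 0.16963837 -0.48548737 -1.72266941] 0.008213975840256283
```

View pics/w12.png

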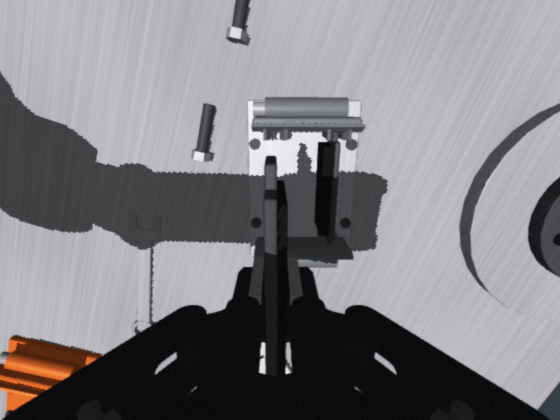

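View pics/w12z.png

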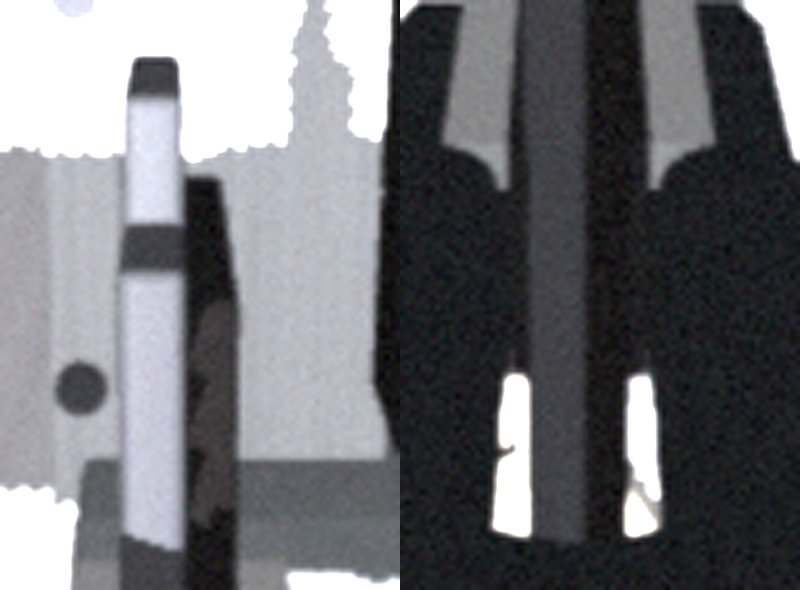

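View pics/scene1.png

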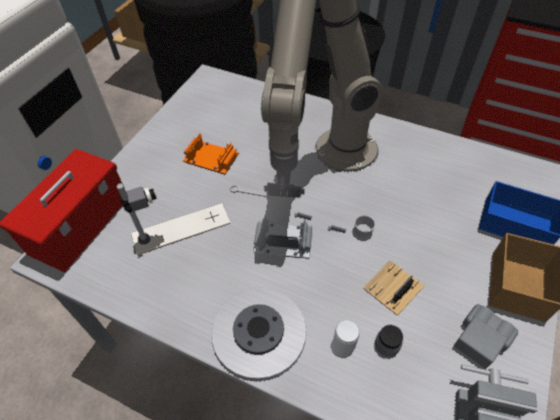

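View pics/top1.png

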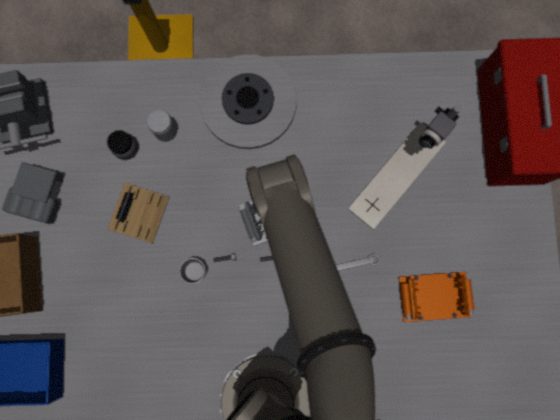

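The worn pad is held, lining on tool +y, and the carrier holds only the new pad. Nothing else appears to have moved. Next I'll zoom in on the camera head and stand, and fit the pad in the hand.

```bash
python3 - <<'E'
from h import *
a=cv2.imread("pics/scene1.png")[170:255,105:205]; b=cv2.imread("pics/top1.png")[95:175,395:475]
cv2.imwrite("pics/hz.png",np.hstack([cv2.resize(a[:80],None,fx=4,fy=6,interpolation=cv2.INTER_CUBIC)[:480],cv2.resize(b,None,fx=5,fy=6,interpolation=cv2.INTER_CUBIC)]))
E
sed -e 's/w6.npz/w12.npz/' -e 's/^F=.*/F=[((128,97),60,36,-4.5),((180,97),60,36,.5),((135,57),60,12,-4.5),((177,57),60,12,.5),((121,270),50,50,-4.5),((185,270),50,50,.5),((125,226),50,36,-4.5),((219,178),46,0,4.5),((238,303),46,44,4.5)]/' -e 's/\[a,-x,/[a,x,/' fith.py > fith2.py; python3 fith2.py
python3 - <<'E'
import numpy as np
q=np.array([0.4894,-0.0408]);v=np.array([.4632,-.0502])-q;a=np.radians(18.81);print(np.cos(a)*v[0]+np.sin(a)*v[1],-np.sin(a)*v[0]+np.cos(a)*v[1])
E
```

```text
[-0.0004 -0.0006 -0.0096 -0.0033  0.0061] [-0.19057358  0.35142358]
[[-1.   0.5]
 [ 1.3  0.6]
 [-0.7 -0. ]
 [ 1.7  0. ]
 [-0.8 -0. ]
 [ 0.2  0.1]
 [-0.3 -0.5]
 [ 0.7 -0. ]
 [-0.  -0.6]]
-0.027831587163534517 -0.0004502843086104432
```

View pics/hz.png

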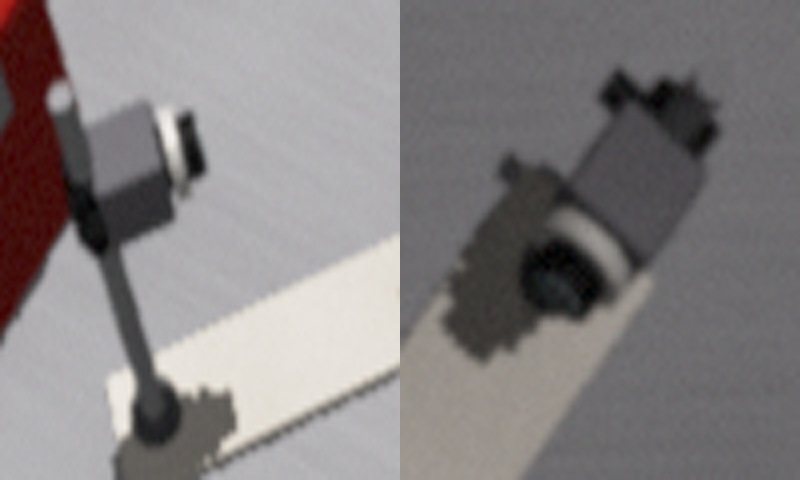

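```bash
python3 - <<'E'
from h import *
T=viewer.calibration("top");S=viewer.calibration("scene")
print("lens tri",tri([(S,(153.4,193.8)),(T,(426.6,142.1))]))
W1=dict(np.load("w1.npz"));W2=dict(np.load("w2.npz"))
print("cross",tri([(W1,(375,138)),(W2,(464,263))]),atz(W1,(375,138),.01),atz(W2,(464,263),.01))
plan([0.48,-.28,.34],49)
E
```

```text
lens tri [ 0.6246572  -0.40455185  0.20397913]
cross [ 0.50673302 -0.30417894  0.00781828] [ 0.50756343 -0.30403371  0.01      ] [ 0.50648025 -0.30180126  0.01      ]
n 6 dist [ 0.0196 -0.2305  0.1293] rv [-0.3  0.1 60. ]
0 [-0.0374 -0.0095 -0.0216] [-0.05  0.01  9.99]
1 [-0.0384 -0.0028 -0.0216] [-0.05  0.01  9.99]
2 [-0.0384  0.0039 -0.0216] [-0.05  0.01  9.99]
3 [-0.0371  0.0105 -0.0216] [-0.05  0.01  9.99]
4 [-0.0347  0.0168 -0.0216] [-0.05  0.01  9.99]
5 [-0.0313  0.0226 -0.0216] [-0.05  0.01  9.99]
```

Call:
{"fn": "drive_tool", "kwargs": {
  "commands": [
    {"linear": [-0.037, -0.009, -0.022], "dr": [0, 0, 10], "jaw": 1},
    {"linear": [-0.038, -0.003, -0.022], "dr": [0, 0, 10], "jaw": 1},
    {"linear": [-0.038, 0.004, -0.022], "dr": [0, 0, 10], "jaw": 1},
    {"linear": [-0.037, 0.01, -0.022], "dr": [0, 0, 10], "jaw": 1},
    {"linear": [-0.035, 0.017, -0.022], "dr": [0, 0, 10], "jaw": 1},
    {"linear": [-0.03, 0.022, -0.022], "dr": [0, 0, 10], "jaw": 1},
    {"linear": [0, 0, 0], "dr": [0, 0, 0], "jaw": 1}
  ]
}}

```text
clock: 15.72
tcp_pos: [0.4741, -0.2836, 0.3345]
orientation: [-2.863, -1.252, 0.027]
contact_force: [-0.0, 0.1, -2.8]
grip_width: 0.0082
```

```bash
python3 - <<'E'
from h import *
p,R,s=pose(); print(p,yaw(R),s["clock"],s["grip_width"],s["qvel"])
c=viewer.calibration("wrist");im=viewer.grab_frame("wrist"); cv2.imwrite("pics/w13.png",im[:,:,::-1]); np.savez("w13.npz",**c,p=p,R_t=R.as_matrix())
E
```

```text
[ 0.4741036  -0.28355519  0.33450388] 47.257460127596275 15.725 0.008185785521370491 [-0.01682031  0.01256444 -0.0471415   0.06660802 -0.02437678  0.0004773
  0.01075591]
```

View pics/w13.png

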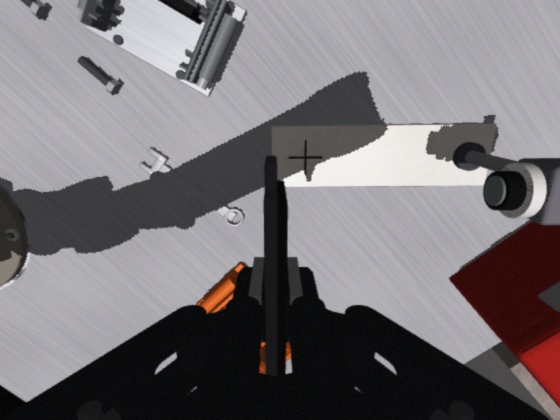

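The picture (w13) shows the cross at (305,158), the lens barrel's front near (500,190) with the white ring behind it, and the board nearly along the image's x axis. I'll take a second view from a shifted position.

Call:
{"fn": "drive_tool", "kwargs": {
  "commands": [
    {"linear": [0.04, 0.0, -0.01], "dr": [0, 0, -1], "jaw": 1},
    {"linear": [0.04, 0.0, -0.01], "dr": [0, 0, -1], "jaw": 1},
    {"linear": [0, 0, 0], "dr": [0, 0, 0], "jaw": 1}
  ]
}}

```text
clock: 16.15
tcp_pos: [0.5272, -0.2165, 0.3477]
orientation: [-2.822, -1.315, 0.036]
contact_force: [-0.4, 0.4, -2.4]
grip_width: 0.0083
```

```bash
python3 - <<'E'
from h import *
p,R,s=pose(); print(p,yaw(R),s["clock"],s["grip_width"],s["qvel"])
c=viewer.calibration("wrist");im=viewer.grab_frame("wrist"); cv2.imwrite("pics/w14.png",im[:,:,::-1]); np.savez("w14.npz",**c,p=p,R_t=R.as_matrix())
a=cv2.imread("pics/w13.png")[110:230,430:560]; 
cv2.imwrite("pics/h13.png",cv2.resize(a,None,fx=5,fy=5,interpolation=cv2.INTER_CUBIC))
E
```

```text
[ 0.52724989 -0.21649872  0.34769831] 49.977854383461086 16.15 0.008338351468343323 [0.01858533 0.0079159  0.0452407  0.04037062 0.01937306 0.00554714
 0.00938214]
```

View pics/w14.png

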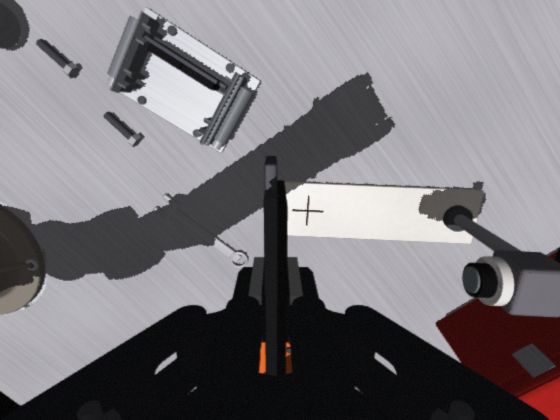

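View pics/h13.png

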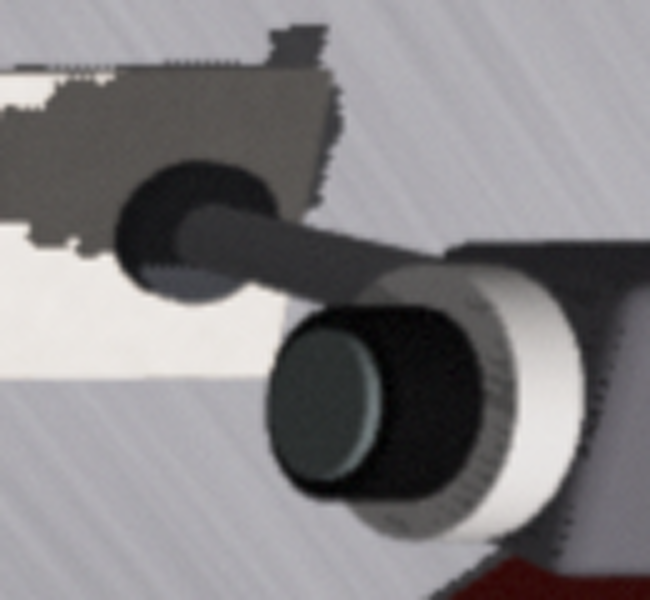

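```bash
python3 - <<'E'
from h import *
im=cv2.imread("pics/w14.png")
a=im[220:320,430:560]; b=im[170:250,265:345]
cv2.imwrite("pics/h14.png",np.hstack([cv2.resize(a,None,fx=4,fy=4,interpolation=cv2.INTER_CUBIC),cv2.resize(b,(280,400),interpolation=cv2.INTER_CUBIC)]))
E
```

```text
(no output)
```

View pics/h14.png

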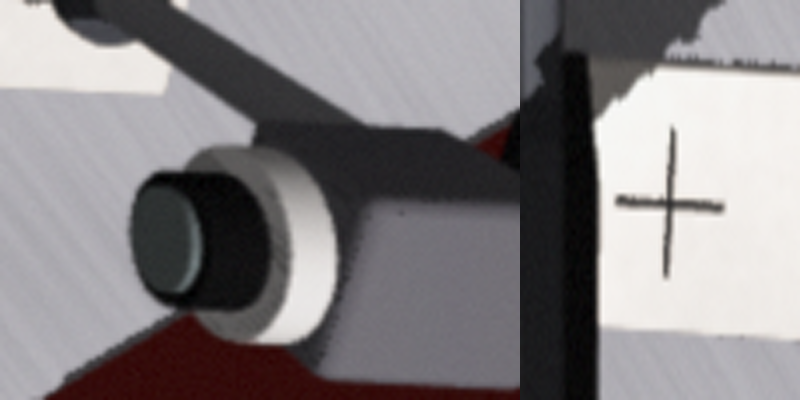

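```bash
python3 - <<'E'
from h import *
A=dict(np.load("w13.npz"));B=dict(np.load("w14.npz"));S=viewer.calibration("scene");T=viewer.calibration("top")
la,lb=(494.6,190.2),(471.4,279.6)
L=tri([(A,la),(B,lb)]); print("lens",L,proj(A,L)-la,proj(B,L)-lb,proj(S,L),proj(T,L))
L4=tri([(A,la),(B,lb),(S,(153.4,193.8)),(T,(426.6,142.1))]); print("lens4",L4)
ca,cb=(305,157.5),(307.5,210.8)
X=tri([(A,ca),(B,cb)]); print("cross",X,atz(A,ca,.01),atz(B,cb,.01))
d=L-X; print("dist",np.hypot(*d[:2]),np.degrees(np.arctan2(d[1],d[0])))
# board edges via image gradient
for n,c,e in [("w13",A,[(300,350,430)] )]: pass
def edge(im,xs,y0,y1,sign):
    g=cv2.GaussianBlur(cv2.cvtColor(im,cv2.COLOR_BGR2GRAY),(3,3),0).astype(float); pts=[]
    for x in xs:
        d=np.diff(g[y0:y1,x])*sign; k=int(np.argmax(d)); 
        if d[k]>8: pts.append((x,y0+k+.5))
    return np.array(pts)
for n,c,E in [("w13",A,[(range(395,425),115,135,1),(range(300,480,3),178,196,-1)]),("w14",B,[(range(330,420,2),176,196,1),(range(300,465,3),228,252,-1)])]:
    im=cv2.imread(f"pics/{n}.png")
    for xs,y0,y1,sg in E:
        P=edge(im,xs,y0,y1,sg)
        W=np.array([atz(c,p,.01)[:2] for p in P]).astype(np.float32)
        if len(W)<5: print(n,"few",len(W)); continue
        vx,vy,x0,y0_=cv2.fitLine(W,cv2.DIST_HUBER,0,.01,.01).ravel(); a=np.degrees(np.arctan2(vy,vx)); 
        nrm=np.array([-vy,vx]); print(n,len(W),"dir",a, "offset from cross mm",1000*nrm@(np.array([x0,y0_])-X[:2]))
E
```

```text
lens [ 0.61860199 -0.40143936  0.20946861] [0.20219449 0.02551651] [-0.16855445 -0.05123327] [154.78900948 191.49558289] [425.867995   144.10320505]
lens4 [ 0.62218518 -0.40608484  0.20242867]
cross [ 0.50583352 -0.30179966  0.01119645] [ 0.50559493 -0.30186014  0.01      ] [ 0.50581515 -0.30229804  0.01      ]
dist 0.15048188613465463 -41.46309434460518
w13 30 dir -41.418724 offset from cross mm 43.55435385657868
w13 60 dir -42.154762 offset from cross mm -43.37189582895359
w14 45 dir -41.95964 offset from cross mm 44.93449649954579
w14 55 dir -41.984062 offset from cross mm -43.64314374261043
```

```bash
python3 - <<'E'
from h import *
p,R,s=pose(); print(p,yaw(R))
plan([.5028,-.2989,.22],48.3,vmax=50)
E
```

```text
[ 0.52588779 -0.21838905  0.34703304] 49.8236916771852
n 4 dist [-0.0231 -0.0805 -0.127 ] rv [-2.1  0.7  1.5]
0 [-0.0188  0.0097  0.0316] [-0.51  0.16  0.38]
1 [-0.0188  0.0096  0.0317] [-0.51  0.16  0.38]
2 [-0.0188  0.0094  0.0317] [-0.51  0.16  0.38]
3 [-0.0188  0.0092  0.0317] [-0.51  0.16  0.38]
```

Call:
{"fn": "drive_tool", "kwargs": {
  "commands": [
    {"linear": [-0.019, 0.0095, 0.031], "dr": [-0.6, 0.2, 0.4], "jaw": 1},
    {"linear": [-0.019, 0.0095, 0.031], "dr": [-0.6, 0.2, 0.4], "jaw": 1},
    {"linear": [-0.019, 0.0095, 0.031], "dr": [-0.5, 0.2, 0.4], "jaw": 1},
    {"linear": [-0.019, 0.009, 0.025], "dr": [-0.4, 0.1, 0.4], "jaw": 1},
    {"linear": [0, 0, 0], "dr": [0, 0, 0], "jaw": 1}
  ]
}}

```text
clock: 16.82
tcp_pos: [0.4957, -0.3005, 0.2197]
orientation: [-2.86, -1.286, 0.01]
contact_force: [0.3, 0.7, -2.0]
grip_width: 0.0077
```

```bash
python3 - <<'E'
from h import *
p,R,s=pose(); print(p,yaw(R),s["clock"],s["grip_width"])
plan([.5028,-.2989,.200],48.3,vmax=50)
E
```

```text
[ 0.49569373 -0.30046528  0.21970221] 48.409099395197536 16.825 0.0077302557131582825
n 1 dist [ 0.0071  0.0016 -0.0197] rv [-0.4  0.2  0.1]
0 [0.006  0.0044 0.0196] [-0.45  0.19  0.11]
```

Call:
{"fn": "drive_tool", "kwargs": {
  "commands": [
    {"linear": [0.005, 0.004, 0.01], "dr": [-0.4, 0.2, 0.1], "jaw": 1},
    {"linear": [0, 0, 0.009], "dr": [0, 0, 0], "jaw": 1},
    {"linear": [0, 0, 0], "dr": [0, 0, 0], "jaw": 1},
    {"linear": [0, 0, 0], "dr": [0, 0, 0], "jaw": 1}
  ]
}}

```text
clock: 17.32
tcp_pos: [0.5046, -0.2962, 0.2018]
orientation: [2.863, 1.292, 0.005]
contact_force: [0.6, 1.3, -2.0]
grip_width: 0.008
```

```bash
python3 - <<'E'
from h import *
p,R,s=pose(); print(p,yaw(R),s["clock"],s["grip_width"],s["qvel"])
plan([.5028,-.2989,.200],48.3,vmax=50)
c=viewer.calibration("wrist");im=viewer.grab_frame("wrist"); cv2.imwrite("pics/w15.png",im[:,:,::-1]); np.savez("w15.npz",**c,p=p,R_t=R.as_matrix())
cv2.imwrite("pics/s15.png",viewer.grab_frame("scene")[100:300,60:310,::-1].repeat(3,0).repeat(3,1))
cv2.imwrite("pics/t15.png",viewer.grab_frame("top")[:,:,::-1])
p,R,s=pose(); print(p,yaw(R),s["clock"])
E
```

```text
[ 0.50462482 -0.29621911  0.20175091] 48.5695684586484 17.325 0.007973937542991716 [-0.00494529 -0.00025195 -0.00281375  0.00086402  0.00090811  0.00177507
 -0.0022775 ]
n 1 dist [-0.0018 -0.0027 -0.0018] rv [ 0.1 -0.1  0.3]
0 [-0.0032  0.0004  0.0017] [ 0.11 -0.14  0.27]
[ 0.50435859 -0.29658487  0.20168454] 48.53195190788962 17.475
```

View pics/w15.png

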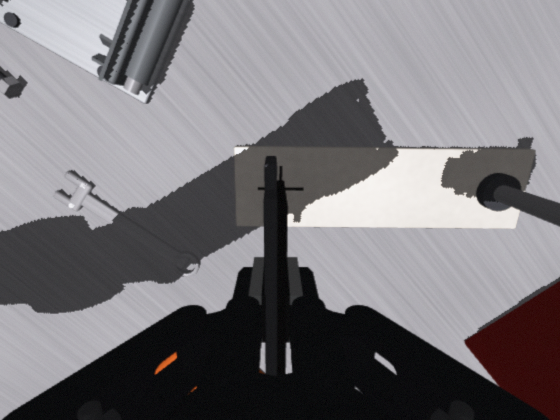

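View pics/s15.png

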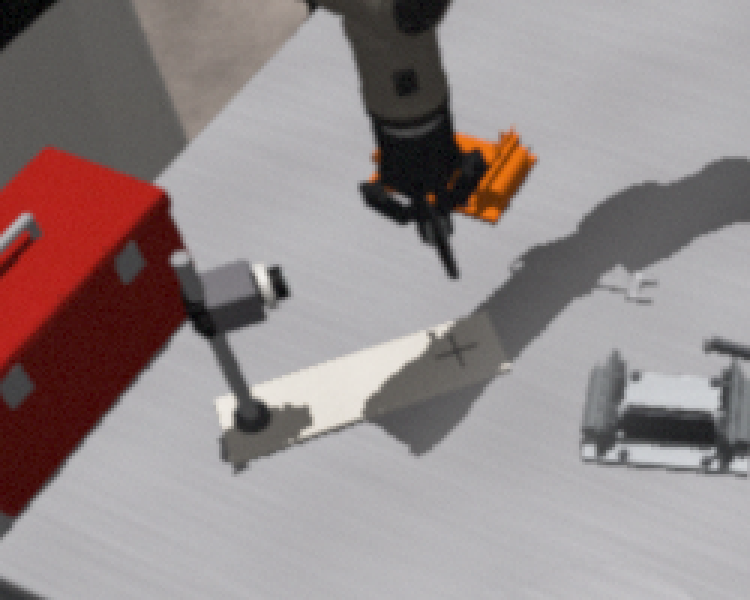

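View pics/t15.png

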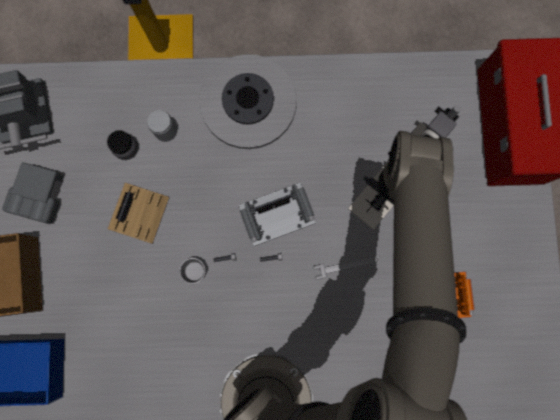

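Call:
{"fn": "drive_tool", "kwargs": {
  "commands": [
    {"linear": [-0.003, 0.0005, 0.0015], "dr": [0.1, -0.1, 0.2], "jaw": 1},
    {"linear": [0, 0, 0], "dr": [0, 0, 0], "jaw": 1},
    {"linear": [0, 0, 0], "dr": [0, 0, 0], "jaw": 1},
    {"linear": [0, 0, 0], "dr": [0, 0, 0], "jaw": 1}
  ]
}}

```text
clock: 17.98
tcp_pos: [0.5027, -0.2998, 0.2005]
orientation: [2.866, 1.285, 0.001]
contact_force: [-0.3, -0.4, -1.1]
grip_width: 0.0076
```

```bash
python3 - <<'E'
from h import *
p,R,s=pose(); print(p,yaw(R),s["clock"],s["grip_width"],s["qvel"])
plan([.5028,-.2989,.200],48.3,vmax=50)
c=viewer.calibration("wrist");im=viewer.grab_frame("wrist"); cv2.imwrite("pics/w16.png",im[:,:,::-1]); np.savez("w16.npz",**c,p=p,R_t=R.as_matrix())
sc=viewer.grab_frame("scene"); cv2.imwrite("pics/s16.png",sc[:,:,::-1])
a=im[145:385,240:320,::-1]
f=lambda a:np.clip(cv2.resize(a,None,fx=5,fy=5,interpolation=cv2.INTER_CUBIC).astype(float)*2.5,0,255).astype(np.uint8)
cv2.imwrite("pics/w16z.png",np.hstack([f(a[:118]),f(a[122:])]))
S=viewer.calibration("scene")
b=sc[165:215,185:235,::-1]; cv2.imwrite("pics/s16z.png",np.clip(cv2.resize(b,(600,600),interpolation=cv2.INTER_CUBIC).astype(float)*1.8,0,255).astype(np.uint8))
Rm=R.as_matrix()
for a,h,x in[(60,36,-4.5),(60,12,-4.5),(50,50,-4.5),(50,0,-4.5),(-50,0,4.5),(60,12,.5)]:
    X=p+Rm@(np.array([a-.4,x,-(h-25)-11])*1e-3); print((a,h,x),np.round((proj(S,X)-[185,165]+.5)*12,0))
E
```

```text
[ 0.50265834 -0.29981758  0.20050993] 48.27951515281831 17.975 0.007647233120221924 [ 1.65050136e-03 -1.88469409e-04 -7.18195999e-04  1.20740842e-03
  1.24874608e-06 -7.51038393e-04  3.65050838e-04]
n 1 dist [ 0.0001  0.0009 -0.0005] rv [ 0. -0. -0.]
0 [ 0.0008 -0.0005  0.0005] [ 0.05 -0.02 -0.02]
(60, 36, -4.5) [315. 256.]
(60, 12, -4.5) [328. 319.]
(50, 50, -4.5) [294. 191.]
(50, 0, -4.5) [322. 322.]
(-50, 0, 4.5) [173.  67.]
(60, 12, 0.5) [309. 325.]
```

View pics/w16z.png

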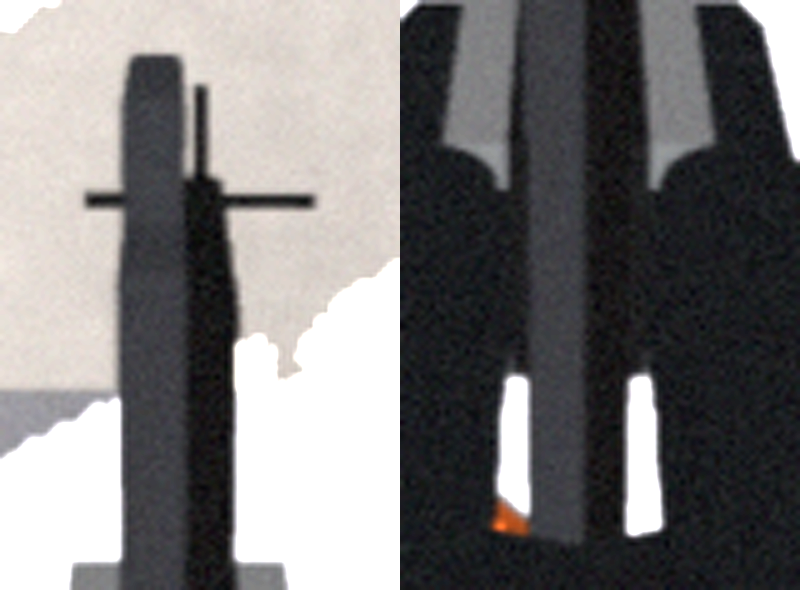

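View pics/s16z.png

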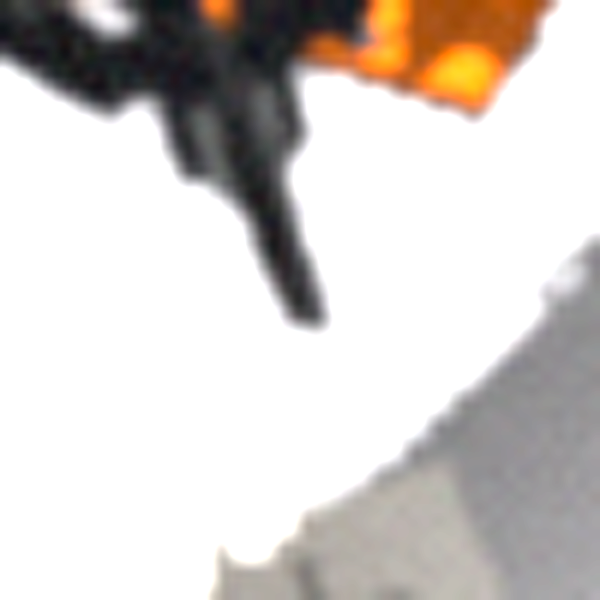

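The held pad matches its prediction and hasn't slipped. The scene and top views put the lens a few mm off the wrist-pair value, so I'll check with an overlay before finishing.

```bash
python3 - <<'E'
from h import *
A=dict(np.load("w13.npz"));B=dict(np.load("w14.npz"));C=dict(np.load("w16.npz"));S=viewer.calibration("scene");T=viewer.calibration("top")
print("cross w16",atz(C,(280.2,184.6),.01))
L=np.array([.6186,-.4014,.2095]); az=np.radians(-41.7); ax=np.array([np.cos(az),np.sin(az),0]); sd=np.array([-np.sin(az),np.cos(az),0]); up=np.array([0,0,1.])
def crop(fn,c,x0,y0,w,h,s,L):
    im=cv2.resize(cv2.imread(fn)[y0:y0+h,x0:x0+w],None,fx=s,fy=s,interpolation=cv2.INTER_CUBIC)
    im=np.clip(im.astype(float)*1.8,0,255).astype(np.uint8)
    for col,off,r in [((0,0,255),0,.017),((0,255,0),.0,.001)]:
        pts=[(proj(c,L+ax*off+r*(np.cos(t)*sd+np.sin(t)*up))-[x0,y0]+.5)*s-.5 for t in np.linspace(0,6.283,40)]
        cv2.polylines(im,[np.array(pts).round().astype(np.int32)],True,col,1)
    return im
a=crop("pics/w13.png",A,460,160,60,60,6,L); b=crop("pics/w14.png",B,440,250,60,60,6,L)
d=crop("pics/scene0.png",S,125,170,40,40,9,L); e=crop("pics/top0.png",T,405,120,40,40,9,L)
cv2.imwrite("pics/ov.png",np.vstack([np.hstack([a,b]),np.hstack([d,e])])[:, :])
m=cv2.imread("pics/ov.png"); cv2.imwrite("pics/ov.png",cv2.resize(m,(600,600)))
E
```

```text
cross w16 [ 0.50670243 -0.30186639  0.01      ]
```

View pics/ov.png

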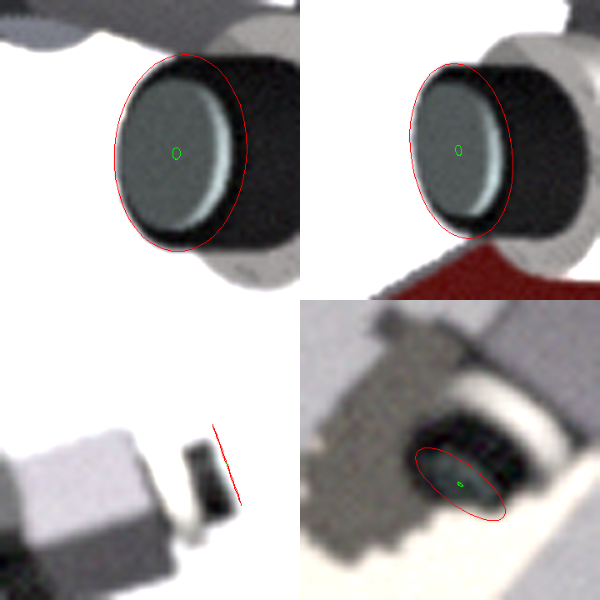

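```bash
python3 - <<'E'
from h import *
from scipy.optimize import minimize_scalar
A=dict(np.load("w13.npz"));B=dict(np.load("w14.npz"));S=viewer.calibration("scene");T=viewer.calibration("top")
C=np.array([.5060,-.3020,.01]); print("cross scene pred",proj(S,C),"obs",456.5/3-.5+60,348.5/3-.5+100,"top pred",proj(T,C),"obs 372,205")
az=np.radians(-41.7)
# scene crop: full scale 7.5 px/px, offset(125,170), panel origin (0,300)
so=np.array([125+(225.5)/7.5-.5,170+(478.5-300)/7.5-.5]); to=np.array([405+(463.5-300)/7.5-.5,120+(478.5-300)/7.5-.5])
print(so,to)
for n,c,uv in [("w13",A,(494.6,190.2)),("w14",B,(471.4,279.6)),("scene",S,so),("top",T,to)]:
    f=lambda z:np.sum((proj(c,[C[0]+.15*np.cos(az),C[1]+.15*np.sin(az),z])-uv)**2)
    r=minimize_scalar(f,bounds=(.16,.25),method="bounded"); print(n,round(r.x,4),"resid px",round(r.fun**.5,2))
E
```

```text
cross scene pred [211.60858909 215.36984785] obs 211.66666666666666 215.66666666666669 top pred [372.63886746 205.25164415] obs 372,205
[154.56666667 193.3       ] [426.3 143.3]
w13 0.2094 resid px 0.79
w14 0.2095 resid px 0.76
scene 0.2017 resid px 0.91
top 0.2153 resid px 0.55
```

The wrist views give a lens height of 0.2095 and the scene view gives 0.202. There is plenty of time, so I'll back off and tilt the wrist camera towards the lens for a flatter view of its height.

Call:
{"fn": "drive_tool", "kwargs": {
  "commands": [
    {"linear": [0, -0.02, -0.01], "dr": [-9, 0, 0], "jaw": 1},
    {"linear": [0, -0.02, -0.01], "dr": [-9, 0, 0], "jaw": 1},
    {"linear": [0, -0.015, -0.005], "dr": [-9, 0, 0], "jaw": 1},
    {"linear": [0, -0.01, 0], "dr": [-9, 0, 0], "jaw": 1},
    {"linear": [0, 0, 0], "dr": [0, 0, 0], "jaw": 1}
  ]
}}

```text
clock: 18.7
tcp_pos: [0.4543, -0.264, 0.2136]
orientation: [2.385, 1.056, 0.286]
contact_force: [0.2, 0.7, -0.8]
grip_width: 0.0079
```

```bash
python3 - <<'E'
from h import *
p,R,s=pose(); print(p,s["clock"],s["grip_width"],s["joints"],R.as_matrix()[:,2],s["contact_force"])
c=viewer.calibration("wrist");im=viewer.grab_frame("wrist"); cv2.imwrite("pics/w17.png",im[:,:,::-1]); np.savez("w17.npz",**c,p=p,R_t=R.as_matrix())
E
```

```text
[ 0.45425422 -0.2639867   0.21363608] 18.7 0.007881116654885693 [ 0.74873164  0.07521279 -0.52193773  2.29673013  0.85722559  0.41222877
 -1.23409683] [ 0.3844398  -0.36779592 -0.84671849] [ 0.18643549  0.69901775 -0.83192416]
```

View pics/w17.png

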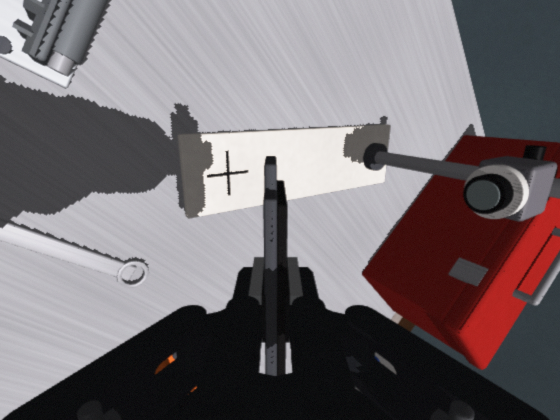

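```bash
python3 - <<'E'
from h import *
A=dict(np.load("w13.npz"));B=dict(np.load("w14.npz"));D=dict(np.load("w17.npz"));S=viewer.calibration("scene")
im=cv2.imread("pics/w17.png")[160:230,450:540]; im=cv2.resize(im,None,fx=7,fy=7,interpolation=cv2.INTER_CUBIC)
az=np.radians(-41.7); ax=np.array([np.cos(az),np.sin(az),0]); sd=np.array([-np.sin(az),np.cos(az),0]); up=np.array([0,0,1.])
for z,col in ((.2095,(0,0,255)),(.204,(0,255,0))):
    L=np.array([.506,-.302,z])+.15*ax
    pts=[(proj(D,L+.017*(np.cos(t)*sd+np.sin(t)*up))-[450,160]+.5)*7-.5 for t in np.linspace(0,6.283,40)]
    cv2.polylines(im,[np.array(pts).round().astype(np.int32)],True,col,1)
cv2.imwrite("pics/l17.png",im)
print("cross",atz(D,(228,172),.01))
E
```

```text
cross [ 0.50768061 -0.3006976   0.01      ]
```

View pics/l17.png

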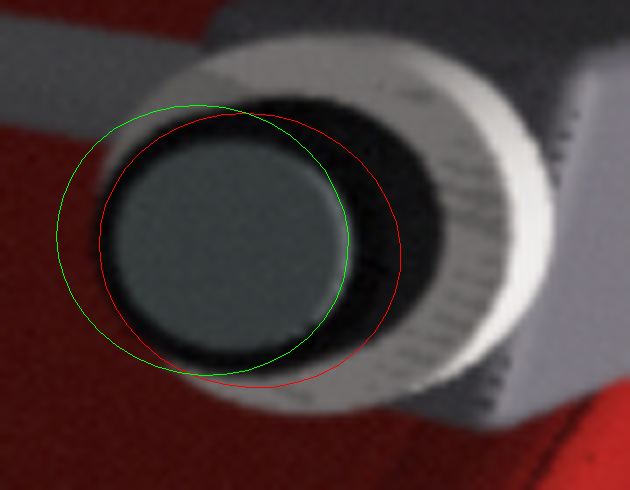

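```bash
python3 - <<'E'
from h import *
A=dict(np.load("w13.npz"));B=dict(np.load("w14.npz"));D=dict(np.load("w17.npz"));S=viewer.calibration("scene")
lu=(450+230.5/7-.5,160+245.5/7-.5); print(lu)
obs=[(A,(494.6,190.2)),(B,(471.4,279.6)),(D,lu)]
for o in (obs,obs[:1]+obs[2:],obs[1:],obs+[(S,(154.57,193.3))]):
    L=tri(o); print(L,[np.round(proj(c,L)-uv,1).tolist() for c,uv in o],np.hypot(*(L[:2]-[.506,-.302])),np.degrees(np.arctan2(L[1]+.302,L[0]-.506)))
p,R,s=pose(); print(p)
plan([.5031,-.2987,.1985],48.3,vmax=22,wmax=9)
E
```

```text
(482.42857142857144, 194.57142857142856)
[ 0.61904146 -0.40275145  0.20761041] [[0.1, 0.2], [-0.1, -0.4], [0.2, 0.1]] 0.15142399183752614 -41.70994079160537
[ 0.61911627 -0.4026364   0.20747211] [[-0.0, 0.0], [0.0, -0.0]] 0.15140335891012252 -41.658599993991714
[ 0.61909403 -0.40305505  0.20748005] [[-0.0, -0.3], [0.1, 0.3]] 0.15166537017428536 -41.78234656326974
[ 0.62007716 -0.40367404  0.20549386] [[0.2, -0.4], [0.1, -1.4], [-1.6, -0.7], [-0.4, -0.8]] 0.15281101927233476 -41.70979848271971
[ 0.4550868  -0.26428017  0.21410014]
n 4 dist [ 0.048  -0.0344 -0.0156] rv [32.1  0.9 -0.6]
0 [0.0018 0.0104 0.0111] [ 8.03  0.24 -0.14]
1 [0.0017 0.0118 0.0095] [ 8.03  0.24 -0.14]
2 [0.0017 0.013  0.0078] [ 8.03  0.24 -0.14]
3 [0.0016 0.014  0.0059] [ 8.03  0.24 -0.14]
```

Adding this third wrist view gives a lens height of 0.2075 with residuals of 0.4 px or less, and a cross-to-lens distance of 151 mm at -41.7°. I'll return to the upright pose with the corrected height.

Call:
{"fn": "drive_tool", "kwargs": {
  "commands": [
    {"linear": [0.002, 0.01, 0.011], "dr": [8, 0.2, -0.1], "jaw": 1},
    {"linear": [0.002, 0.012, 0.0095], "dr": [8, 0.2, -0.1], "jaw": 1},
    {"linear": [0.002, 0.013, 0.007], "dr": [8, 0.2, -0.1], "jaw": 1},
    {"linear": [0.002, 0.012, 0.004], "dr": [8, 0.2, -0.1], "jaw": 1},
    {"linear": [0, 0, 0], "dr": [0, 0, 0], "jaw": 1}
  ]
}}

```text
clock: 19.38
tcp_pos: [0.5064, -0.2967, 0.2054]
orientation: [2.861, 1.282, 0.03]
contact_force: [-0.4, -0.1, -1.9]
grip_width: 0.0079
```

```bash
python3 - <<'E'
from h import *
p,R,s=pose(); print(p,s["clock"],s["grip_width"])
plan([.5035,-.299,.198],48.3)
E
```

```text
[ 0.50642581 -0.29668485  0.20535116] 19.375 0.007920865415039812
n 1 dist [-0.0029 -0.0023 -0.0074] rv [ 0.8 -0.8 -0. ]
0 [-0.0038 -0.0007  0.0073] [ 0.81 -0.84 -0.04]
```

Call:
{"fn": "drive_tool", "kwargs": {
  "commands": [
    {"linear": [-0.003, -0.0005, 0.007], "dr": [0.8, -0.8, 0], "jaw": 1},
    {"linear": [0, 0, 0], "dr": [0, 0, 0], "jaw": 1},
    {"linear": [0, 0, 0], "dr": [0, 0, 0], "jaw": 1}
  ]
}}

```text
clock: 19.75
tcp_pos: [0.5041, -0.2972, 0.1979]
orientation: [-2.862, -1.287, -0.005]
contact_force: [-0.2, 0.4, -2.3]
grip_width: 0.0079
```

```bash
python3 - <<'E'
from h import *
p,R,s=pose(); print(p,s["clock"],s["grip_width"],s["qvel"])
plan([.5035,-.299,.198],48.3)
E
```

```text
[ 0.50409308 -0.29724947  0.19793626] 19.75 0.007856694073609304 [ 0.00284188 -0.00121098 -0.00278772  0.01136768 -0.00259252  0.0001211
  0.00453401]
n 1 dist [-0.0006 -0.0018  0.0001] rv [-0.1 -0.2  0.1]
0 [-0.0017  0.0007 -0.0001] [-0.11 -0.23  0.12]
```

Call:
{"fn": "drive_tool", "kwargs": {
  "commands": [
    {"linear": [-0.0015, 0.0005, 0], "dr": [-0.1, -0.2, 0.1], "jaw": 1},
    {"linear": [0, 0, 0], "dr": [0, 0, 0], "jaw": 1},
    {"linear": [0, 0, 0], "dr": [0, 0, 0], "jaw": 1},
    {"linear": [0, 0, 0], "dr": [0, 0, 0], "jaw": 1},
    {"linear": [0, 0, 0], "dr": [0, 0, 0], "jaw": 1}
  ]
}}

```text
clock: 20.38
tcp_pos: [0.503, -0.2978, 0.199]
orientation: [2.864, 1.288, 0.001]
contact_force: [1.2, 0.3, -2.5]
grip_width: 0.0078
```

```bash
python3 - <<'E'
from h import *
p,R,s=pose(); print(p,s["clock"],s["grip_width"],s["qvel"])
plan([.5035,-.299,.198],48.3)
c=viewer.calibration("wrist");im=viewer.grab_frame("wrist"); cv2.imwrite("pics/w18.png",im[:,:,::-1]); np.savez("w18.npz",**c,p=p,R_t=R.as_matrix())
cv2.imwrite("pics/s18.png",viewer.grab_frame("scene")[:,:,::-1])
E
```

```text
[ 0.50302141 -0.29780108  0.19902942] 20.375 0.007763168386316285 [-1.00548461e-03 -1.82641882e-03 -2.66711849e-04 -1.32203229e-03
  2.66319476e-04  2.62040966e-05 -2.99603550e-04]
n 1 dist [ 0.0005 -0.0012 -0.001 ] rv [0.1 0.  0.1]
0 [-0.0006  0.0012  0.001 ] [0.09 0.   0.11]
```

View pics/w18.png

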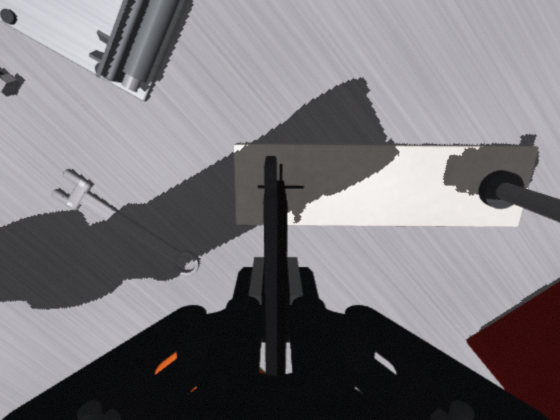

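View pics/s18.png

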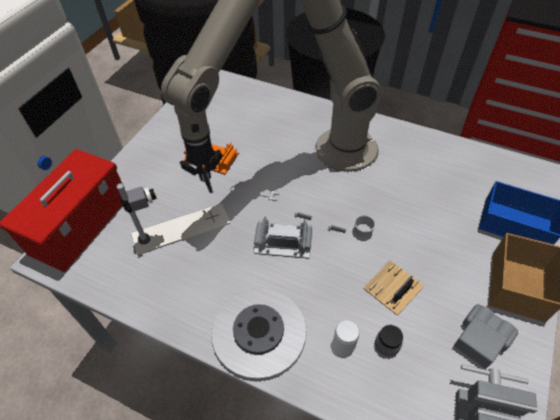

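Call:
{"fn": "drive_tool", "kwargs": {
  "commands": [
    {"linear": [-0.0005, 0.001, 0.001], "dr": [0, 0, 0.1], "jaw": 1},
    {"linear": [0, 0, 0], "dr": [0, 0, 0], "jaw": 1},
    {"linear": [0, 0, 0], "dr": [0, 0, 0], "jaw": 1},
    {"linear": [0, 0, 0], "dr": [0, 0, 0], "jaw": 1}
  ]
}}

```text
clock: 20.98
tcp_pos: [0.5035, -0.299, 0.1978]
orientation: [2.866, 1.285, 0.001]
contact_force: [-1.0, -0.7, -1.8]
grip_width: 0.0076
```

```bash
python3 - <<'E'
from h import *
p,R,s=pose(); print(p,s["clock"],s["grip_width"],np.abs(s["qvel"]).max(),s["contact_force"])
plan([.5035,-.299,.198],48.3)
E
```

```text
[ 0.50347453 -0.29900879  0.19778062] 20.975 0.007568680823180582 0.0012952169677258368 [-1.04945348 -0.7116296  -1.80324933]
n 1 dist [0.     0.     0.0002] rv [ 0.1 -0.  -0. ]
0 [ 0.      0.     -0.0002] [ 0.08 -0.   -0.01]
```

On target and still. I'll hand the job in.

```bash
python3 - <<'E'
from h import *
print(job.hand_in())
p,R,s=pose(); print(p,s["clock"],s["grip_width"])
E
```

```text
the job is handed in; nothing more can be done
None
the job is handed in; nothing more can be done
```

The new pad is home in the empty slot, released, with its lining towards the gap. The worn pad is held still and upright at the inspection camera's focus point. I handed the job in at about 21 s, and no verdict was reported.

- **New pad:** it touched bottom at TCP z = 0.0222 m, as predicted. That last push reached about 45 N at the wrist, applied through the pad. After release, the wrist image showed both tabs in their channels and the top level with the worn pad's.
- **Worn pad:** before hand-in, the arm was within 0.3 mm and 0.1° of the pose I was aiming for, with almost no joint speed and the grip holding at 7.6 mm. Scene and wrist images from a slightly earlier pose put the pad where predicted, with no slip.
- **Aim height:** I aimed a point 1.5 mm above the lining's middle at the lens height, halfway between the lining's middle and the pad's centre point.
- **Other things:** the last scene picture showed everything else on the bench where it had been.

**Checks that disagreed:**
- **Lens height:** three wrist views gave 0.2075 m, at 151 mm from the cross. The scene camera alone suggested about 0.202 m and the top camera about 0.215 m. I used 0.2073 m.
- **Pad in the grip:** its centre measured 9.6 mm above the TCP from the image but 11.7 mm from the grasp height. I used 11 mm, so the height could be off by a millimetre or two.

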